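Close the snap-lock lid of the food box

ROBOT

A 7-joint arm with a two-finger parallel gripper is mounted at the origin on a cart in front of the work surface, level with it; the furniture and walls round the work are solid. World frame = base frame: x ahead of the robot, y to its left, z up, the work surface at z = 0. Lengths are in m, angles in rad, forces in N, time in s.
With the tool pointing down it reaches from about 0.35 to 0.9 m from the base axis. Payload 8.1 kg.
Tool frame: the origin (TCP) lies midway between the tips of the shut fingers; the grasp point (between the pads) lies 19 mm behind it; z points along the fingers, y is the line along which they close (so a half turn about z gives the same grasp; the last joint's range is limited). The gripper opens to 92 mm and grips with 3 to 60 N. Pads are 19 mm wide; open, the fingers measure 130 mm over their backs; the gripper's body (75 mm by 190 mm) begins 47 mm behind the grasp point.
Start: joints at [1.104, 0.434, 0.025, 1.573, -0.012, 1.134, -0.075], TCP at [0.222, -0.584, 0.227] pointing down, gripper open.
Joint ranges: [-2.62, 2.62], [-0.44, 2.09], [-1.27, 1.32], [0.08, 2.57], [-1.32, 4.46], [0.12, 2], [-2.74, 2.74]. Speed limits (rad/s): [2.22, 2.22, 3.01, 3.01, 3.14, 3.14, 3.14].

INTERFACE

Orientations are given as a rotation vector (axis times angle).
In Python, from cell import arm gives the robot as it stands.
- The arm moves only by the tool arm_command, never from a script. Its arguments are lists of equal length, an entry for each row: "dp": the shift along the tool's x, y, z in units of 25 mm (1.0 is 25 mm), a list of three; "angular": the turn, a rotation vector about the tool's x, y, z in units of 0.15 rad (1.0 is 0.15 rad), a list of three; "claw": the opening, from 0 (shut) to 1 (fully open). In form: {"dp": [[x, y, z], ...], "angular": [[rx, ry, rz], ...], "claw": [claw, ...]}. A call has 1 to 10 rows; each row shifts and turns the commanded pose from where the row before left it, along the tool's axes as they then stand; what a row does not reach is not made up. A row lasts 1/10 s, in which the tool goes at most 50 mm and 8.59 degrees, less where a joint would pass 70% of its speed; a pose out of reach is approached as far as the arm can. A call with a number of a shift or a turn outside -1 to 1 is refused whole. A call with a gripper value outside its range is refused whole. The fingers move at their own pace and stop on an object; "force" is the grip in N (left out, the last holds). Time passes only in rows, so rows that do not move let the fingers close. It gives the time, the measured TCP pose, the force, the opening and the grip force at its end, in the units of the state.
- arm.observe(): the state, without advancing time (a new reading comes with each control period).
- arm.get_image(name): name is "scene" or "top" or "wrist"; returns a dict with "frame" (400x640x3 uint8, red, green, blue), "z_map" (400x640 float32, m along the optical axis (not along the pixel's ray), 0 where there is no reading), "K" (3x3 intrinsics, pixels), "k1" (the pictures are not rectified: a ray, as slopes to the right and down, at radius r is drawn at 1 + k1 r^2 times it, then the intrinsics apply), "R" (3x3) and "t" (3): a world point X has camera coordinates R X + t. Camera axes: x right, y down, z forward; pixel columns grow to the right and rows downward; lengths in m; the calibration is good to about 2 mm. A picture is of the moment at which its call begins.
- arm.sign_off(): hands the job in; it is judged then, once.
The state is a dict: "clock": time; "joints": joint angles; "dq": joint speeds; "joint_efforts": joint torques, N m; "position": TCP position; "ee_rot": TCP orientation; "force": force on the tool from outside, world axes, zero at the start; "ft_torque": the same for the moment, N m; "width": opening from 0.0 (shut) to 1.0 (fully open); "gripper_force": force on a finger pad.
Only numpy, scipy, OpenCV 4.12 (cv2) and the standard library are available. Lean on these libraries where they do the work, as an engineer would, in place of code of your own. Each camera call takes 0.05 s, during which the arm holds its last target. There are 200 camera calls.

TASK

The lemons are packed and their box has to be made airtight for the fridge: fetch the white lid that leans against the little orange-lidded tub, set it squarely on the glass box on the chopping board so that it sits flat on the rim all round, then flip its four blue clips down until each has snapped under the rim. Leave the closed box standing upright on the board, and do not knock over or push away the small tub, the salt shaker or the peeler.

Things in the scene. Friction and masses are not known exactly. Their poses are not given: they have to be found in the camera images.
- food_box: clear glass box holding two lemons, 168 mm (y) x 128 mm (x) x 72 mm high, 1.1 to 1.6 kg, loose on the brown board. Origin: centre of its underside, z up. Mouth 100 x 140 mm inside; round the rim a flange 10 mm wide (z 69 to 72 mm) with a turned-down lip at its outer edge, behind which the clips' hooks catch. Alike when turned half round: the lid fits both ways.
- box_rim (a point): centre of the box's mouth at the height of the rim, 72 mm above the box's origin; the lid's origin comes to lie here, its x and y axes along the box's (or a half turn from them).
- lid: white snap-lock lid with handle and four blue clips, plate 168 (y) x 128 (x) x 11 mm, 0.4 to 0.5 kg. Origin: centre of the flat underside that rests on the rim; z out of its top. A round-edged seal under it, 97 x 137 x 7 mm deep, enters the mouth with 1.5 mm play a side. At the start it leans about 35 degrees from level: its -x edge on the worktop, its underside on the tub's top edge.
- lid_handle (a point): middle of the bar of the white handle on top of the lid, 35 mm above the lid's origin along the lid's z. The bar lies along the lid's y, 104 mm long, 14 mm thick (along the lid's x), 12 mm high; below it, between its two end posts, an 18 mm gap to the lid's top.
- clip_a (a joint): hinge of the blue clip on the lid's +x edge (rad): 0 = hanging straight down, snapped shut; 1.57 = sticking out level; 2.35 to 2.5 as found, raised; stop at 2.7. Stiff (0.01 N m): stays where left. From about 0.4 to 0.2 its sprung hook rides over the rim's lip (a few N at the clip's end), then it snaps in and stays near 0. It snaps only with the lid down on the rim.
- clip_a_end (a point): middle of the free end of the clip on the lid's +x edge, near its outer face. The clip is 50 mm wide and 29 mm long; its hinge line runs along the edge, 65 mm from the lid's centre, 9 mm above the lid's origin. Shut, its outer face hangs upright 4 mm outside the hinge line. To shut it, swing it down, then press its lower half in towards the box.
- clip_b (a joint): hinge of the blue clip on the lid's +y edge (rad): 0 = hanging straight down, snapped shut; 1.57 = sticking out level; 2.35 to 2.5 as found, raised; stop at 2.7. Stiff (0.01 N m): stays where left. From about 0.4 to 0.2 its sprung hook rides over the rim's lip (a few N at the clip's end), then it snaps in and stays near 0. It snaps only with the lid down on the rim.
- clip_b_end (a point): middle of the free end of the clip on the lid's +y edge, near its outer face. The clip is 50 mm wide and 29 mm long; its hinge line runs along the edge, 85 mm from the lid's centre, 9 mm above the lid's origin. Shut, its outer face hangs upright 4 mm outside the hinge line. To shut it, swing it down, then press its lower half in towards the box.
- clip_c (a joint): hinge of the blue clip on the lid's -x edge (rad): 0 = hanging straight down, snapped shut; 1.57 = sticking out level; 2.35 to 2.5 as found, raised; stop at 2.7. Stiff (0.01 N m): stays where left. From about 0.4 to 0.2 its sprung hook rides over the rim's lip (a few N at the clip's end), then it snaps in and stays near 0. It snaps only with the lid down on the rim.
- clip_c_end (a point): middle of the free end of the clip on the lid's -x edge, near its outer face. The clip is 50 mm wide and 29 mm long; its hinge line runs along the edge, 65 mm from the lid's centre, 9 mm above the lid's origin. Shut, its outer face hangs upright 4 mm outside the hinge line. To shut it, swing it down, then press its lower half in towards the box.
- clip_d (a joint): hinge of the blue clip on the lid's -y edge (rad): 0 = hanging straight down, snapped shut; 1.57 = sticking out level; 2.35 to 2.5 as found, raised; stop at 2.7. Stiff (0.01 N m): stays where left. From about 0.4 to 0.2 its sprung hook rides over the rim's lip (a few N at the clip's end), then it snaps in and stays near 0. It snaps only with the lid down on the rim.
- clip_d_end (a point): middle of the free end of the clip on the lid's -y edge, near its outer face. The clip is 50 mm wide and 29 mm long; its hinge line runs along the edge, 85 mm from the lid's centre, 9 mm above the lid's origin. Shut, its outer face hangs upright 4 mm outside the hinge line. To shut it, swing it down, then press its lower half in towards the box.
- board: brown wooden chopping board lying on the black pan support of the hob, 170 mm (its x) x 250 mm (its y) x 21 mm thick, does not move. Origin: centre of its underside, 34 mm above the work surface; the food box stands on its top.
- food_tub: small closed food tub, glass with an orange lid, 89 mm (its x) x 119 mm (its y) x 51 mm high, about 0.45 kg, standing loose on the worktop; the white lid leans on its -x side. Origin: centre of its underside, z up.
- salt_shaker: bystander: salt shaker with a grey top, 44 mm across, 90 mm tall, loose on the worktop behind the food tub. Origin: centre of its underside.
- peeler: bystander: dark blue vegetable peeler lying loose on the worktop near its front edge, 170 x 25 x 18 mm. Origin: centre of its underside.

How it is judged:
By the outcome, as a careful person would: the job done as asked, in the order asked, and still so for the second after the job is handed in, with the robot touching nothing.
It also fails if it takes over 67 s, if anything falls off the work surface, if the arm or the gripper's body presses on something with over 40 N, if the wrist force passes 120 N, or if a joint passes its speed limit or range.

## Working session

There is one attempt and no reset: what is moved stays moved. The work goes in short steps, Python scripts to look and compute and a tool call to move; the robot and the scene stay as the last step left them, time stands still between calls to the robot, and variables do not carry over. Pictures are saved under pics/ and viewed, at most 10 in all, crops included, and the job is handed in when it is done.

Besides the shell and the picture viewer there is one more tool, called after "Emit:" by a JSON object that holds its "api" and its "payload", one argument or row to a line. arm_command: Moves the arm, as the interface text tells. Its arguments: {"type":"object","properties":{"dp":{"type":"array","items":{"type":"array","items":{"type":"number"}}},"angular":{"type":"array","items":{"type":"array","items":{"type":"number"}}},"claw":{"type":"array","items":{"type":"number"}},"force":{"type":"number"}},"required":["dp","angular","claw"]}

```bash
ls; mkdir -p pics
cat > h.py <<'E'
import numpy as np, cv2
from scipy.spatial.transform import Rotation as Ro
from cell import arm
def cloud(g):
    z=g["z_map"];K=g["K"];h,w=z.shape
    u,v=np.meshgrid(np.arange(w),np.arange(h))
    xd=(u-K[0,2])/K[0,0];yd=(v-K[1,2])/K[1,1]
    rd=np.hypot(xd,yd);r=rd.copy()
    for _ in range(15): r=rd/(1+g["k1"]*r*r)
    s=np.where(rd>0,r/np.maximum(rd,1e-9),1)
    P=np.stack([xd*s*z,yd*s*z,z],-1)
    W=(P-g["t"])@g["R"]
    W[z==0]=np.nan
    return W
def snap(n): 
    g=arm.get_image(n); return g,cloud(g)
E
python3 - <<'E'
from h import *
a=[]
for n in("scene","top"):
    g,W=snap(n); a.append(g["frame"]); np.savez("pics/"+n+"0.npz",f=g["frame"],W=W,R=g["R"],t=g["t"],K=g["K"],k1=g["k1"])
    print(n,-g["R"].T@g["t"],g["K"][0,0],g["k1"])
    cv2.imwrite("pics/%s0.png"%n,g["frame"][:,:,::-1])
s=arm.observe();print(s)
E
```

```text
pics
scene [0.04431299 0.73885532 1.02963757] 514.0534005941054 -0.10825972212120596
top [ 0.39093889 -0.13087748  1.40396943] 464.81524154151555 -0.04246773470367304
{'clock': 0.1, 'joints': array([ 1.10437165,  0.43515007,  0.02499672,  1.57400786, -0.0115545 ,
        1.13402493, -0.07509797]), 'dq': array([-0.00034048, -0.00137179,  0.00023757, -0.00301348, -0.00074816,
        0.00094611,  0.0004586 ]), 'joint_efforts': array([ 4.49457817e-03, -6.69128823e+01,  9.88837704e-01, -3.15141821e+01,
       -6.03288668e-02,  3.74466938e-02,  2.34644602e-05]), 'position': array([ 0.22216302, -0.58368082,  0.22602509]), 'ee_rot': array([-3.08841861e+00, -5.67991562e-01,  6.88459251e-04]), 'force': array([0.18339832, 0.3736631 , 0.62414038]), 'ft_torque': array([ 0.02470643,  0.02617142, -0.00304734]), 'gripper_force': 0.0, 'width': 0.9995172983717907}
```

View pics/scene0.png

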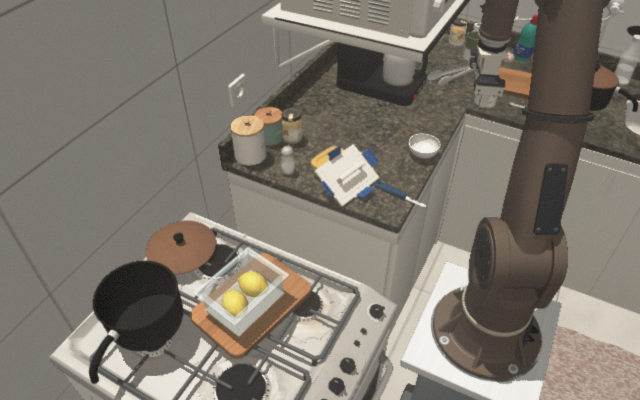

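View pics/top0.png

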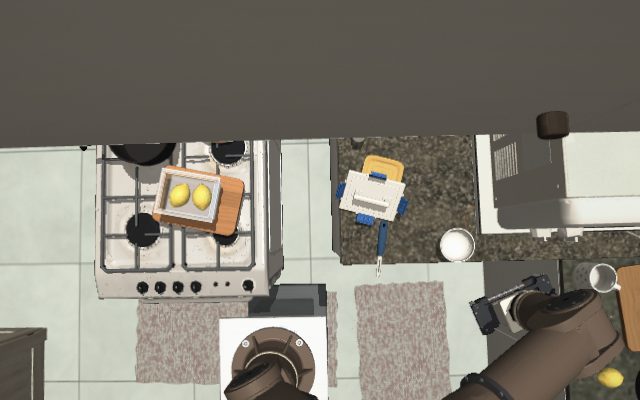

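The scene view shows the lid at (348,175) leaning on the orange-lidded tub (325,157), and the box with its lemons at (243,292). In the top view the lid is at (372,197), the tub at (383,168), the peeler at (381,245) and the box at (190,193). The board is at (200,200).

```bash
cat > m.py <<'E'
from h import *
def load(n):
    d=np.load("pics/"+n+"0.npz"); return d["f"],d["W"]
for n in("top","scene"):
    f,W=load(n); hsv=cv2.cvtColor(f,cv2.COLOR_RGB2HSV); H,S,V=[hsv[...,i].astype(int) for i in range(3)]
    x0,x1,y0,y1=(330,415,165,230) if n=="top" else (310,385,140,205)
    R=np.zeros(H.shape,bool);R[y0:y1,x0:x1]=1
    wm=R&(S<40)&(V>150)
    P=W[wm];P=P[np.isfinite(P).all(1)]
    Q=P
    for _ in range(8):
        c=Q.mean(0);nn=np.linalg.svd(Q-c)[2][2];nn*=np.sign(nn[2]);d=(P-c)@nn
        Q=P[abs(d)<(0.006 if _>3 else .015)]
    d=(P-Q.mean(0))@nn
    print(n,"lid n",nn,"tilt",np.degrees(np.arccos(nn[2])),"c",Q.mean(0),len(Q),len(P))
    # rect in plane
    ez=nn;ex=np.cross([0,1,0],ez);ex/=np.linalg.norm(ex);ey=np.cross(ez,ex)
    q=np.c_[Q@ex,Q@ey].astype(np.float32)
    r=cv2.minAreaRect((q*1000));print(" rect",r, "center w",ex*r[0][0]/1e3+ey*r[0][1]/1e3+ez*(Q.mean(0)@ez))
    hp=P[(d>.022)&(d<.04)];print(" handle",len(hp),hp.mean(0) if len(hp) else 0, np.median(d[d>.022]))
    if len(hp)>5:
        print("  dir",np.linalg.svd(hp-hp.mean(0))[2][0],np.percentile(hp,[2,98],axis=0).round(3).tolist())
    bm=R&(H>100)&(H<130)&(S>120);k,l,st,ce=cv2.connectedComponentsWithStats(bm.astype(np.uint8))
    for i in range(1,k):
        if st[i,4]>15: print(" blue",st[i,4],ce[i].round(),np.nanmean(W[l==i],0).round(3))
    om=(H>10)&(H<25)&(S>120)&R
    print(" orange",om.sum(),np.nanmean(W[om],0).round(3))
    # box/board
    x0,x1,y0,y1=(145,250,155,245) if n=="top" else (185,320,240,360)
    R=np.zeros(H.shape,bool);R[y0:y1,x0:x1]=1
    z=W[...,2]; 
    print(" zhist",np.histogram(z[R&np.isfinite(z)],bins=np.arange(-.02,.16,.01)))
    for lo,hi in((.047,.062),(.118,.137)):
        m=R&(z>lo)&(z<hi); 
        if m.sum()>10:
            r=cv2.minAreaRect((W[m][:,:2]*1000).astype(np.float32)); print(" z",lo,m.sum(),r, np.median(z[m]))
    g=cv2.resize(f[y0:y1,x0:x1],None,fx=5,fy=5,interpolation=cv2.INTER_CUBIC)
    cv2.imwrite("pics/crop_%s.png"%n,g[:600,:800,::-1])
f,_=load("top");f2,_=load("scene")
a=cv2.resize(f[155:245,145:250],(700,600));
cv2.imwrite("pics/box.png",a[...,::-1])
E
python3 m.py
```

```text
top lid n [-0.93782947  0.3393953   0.07270978] tilt 85.83035726781408 c [ 0.5077854  -0.30081406  0.03504831] 257 2269
 rect ((-350.12091064453125, -106.91663360595703), (164.571044921875, 905.8232421875), 88.85061645507812) center w [ 0.47672513 -0.29598161 -0.38813203]
 handle 447 [ 0.47703597 -0.29297028  0.02428355] 0.03846176680829369
  dir [-0.04819858  0.09102263 -0.99468175] [[0.442, -0.37, 0.014], [0.507, -0.215, 0.074]]
 blue 69 [378. 175.] [ 0.555 -0.315  0.1  ]
 blue 97 [340. 190.] [ 0.519 -0.21   0.057]
 blue 113 [402. 206.] [ 0.47  -0.389  0.055]
 blue 145 [365. 219.] [ 0.436 -0.283  0.016]
 blue 43 [383. 226.] [ 0.414 -0.337  0.011]
 orange 425 [ 0.576 -0.348  0.046]
 zhist (array([   1, 1015, 1903,  376,  644,  459,  190, 2284,  357,   91,  112,
        253,  419,  283,  925,  105,    1]), array([-0.02, -0.01,  0.  ,  0.01,  0.02,  0.03,  0.04,  0.05,  0.06,
        0.07,  0.08,  0.09,  0.1 ,  0.11,  0.12,  0.13,  0.14,  0.15]))
 z 0.047 2630 ((520.6923828125, 225.99850463867188), (295.9651184082031, 199.41539001464844), 77.12171936035156) 0.05501034531762916
 z 0.11
[... 439 characters left out ...]
 0.06817108] 0.02835847132839158
  dir [0.22587234 0.97415506 0.00189747] [[0.469, -0.343, 0.061], [0.501, -0.248, 0.074]]
 orange 192 [ 0.604 -0.332  0.043]
 zhist (array([   0, 1231, 2435,  888, 1023, 1284,  717, 3366,  303,  379,  445,
        599,  730,  494, 1458,   43,    0]), array([-0.02, -0.01,  0.  ,  0.01,  0.02,  0.03,  0.04,  0.05,  0.06,
        0.07,  0.08,  0.09,  0.1 ,  0.11,  0.12,  0.13,  0.14,  0.15]))
 z 0.047 3654 ((585.820556640625, 187.52227783203125), (253.95326232910156, 345.15728759765625), 76.98226165771484) 0.054239349126586275
 z 0.118 1546 ((511.39337158203125, 219.03335571289062), (172.11866760253906, 133.26083374023438), 78.62103271484375) 0.12636869265778444
```

View pics/box.png

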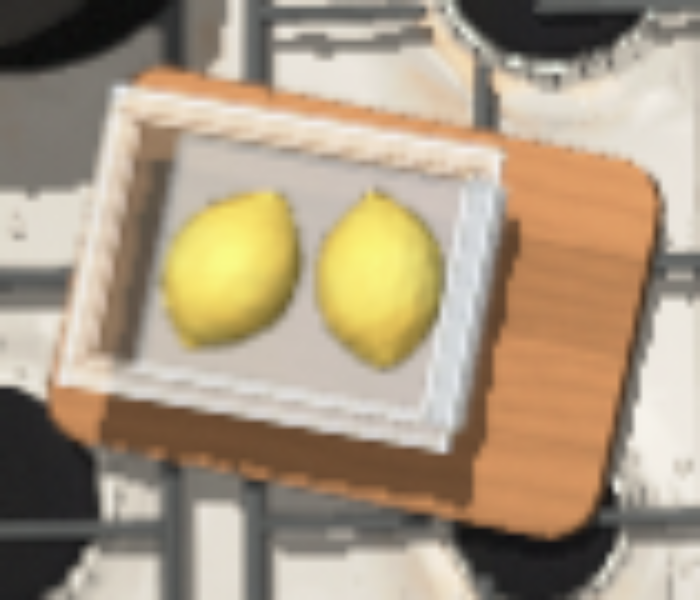

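The crop shows the box rim clearly: an outer quad with corners at about (120,90), (505,155), (445,445) and (65,380). Next I'll refine the rim and lid poses from the depth maps.

```bash
cat >> h.py <<'E'
def plan(p,Rt,N=None,s=None):
    s=s or arm.observe();R0=Ro.from_rotvec(s["ee_rot"]);d=(R0.inv()*Ro.from_matrix(Rt)).as_rotvec()
    dp=np.array(p)-s["position"]
    for n in range(1 if N is None else N,80):
        w=d/n; S=sum((R0*Ro.from_rotvec(w*k)).as_matrix() for k in range(n)); v=np.linalg.solve(S,dp)
        if N or (abs(v).max()<=.025 and np.abs(w).max()<=.15): break
    print("rows",n,"dp",(v/.025).round(3).tolist(),"ang",(w/.15).round(3).tolist(),"| pos",s["position"].round(4),"t",s["clock"])
def tool(ex,n):
    n=n/np.linalg.norm(n);ex=ex-n*(ex@n);ex/=np.linalg.norm(ex)
    return np.c_[np.cross(n,ex),ex,-n]
E
cat > m2.py <<'E'
from h import *
def load(n):
    d=np.load("pics/"+n+"0.npz"); return d["f"],d["W"]
n0=np.array([-.54,.135,.83]);n0/=np.linalg.norm(n0);c0=np.array([.4986,-.302,.045])
ey0=np.array([.2259,.974,0]);ey0-=n0*(ey0@n0);ey0/=np.linalg.norm(ey0);ex0=np.cross(ey0,n0)
B=np.c_[ex0,ey0,n0]
for n in("top","scene"):
    f,W=load(n);L=(W-c0)@B
    hsv=cv2.cvtColor(f,cv2.COLOR_RGB2HSV);wh=(hsv[...,1]<45)&(hsv[...,2]>120)
    m=wh&(abs(L[...,0])<.075)&(abs(L[...,1])<.095)&(abs(L[...,2])<.008)
    q=W[m];c=q.mean(0);nn=np.linalg.svd(q-c)[2][2];nn*=np.sign(nn[2]);l=L[m]
    r=cv2.minAreaRect((l[:,:2]*1000).astype(np.float32))
    print(n,m.sum(),"n",nn.round(3),np.degrees(np.arccos(nn[2])).round(1),"rect",np.round(r[0],1),np.round(r[1],1),round(r[2],1),"z off",np.median(l[:,2]))
    cw=c0+B@np.array([r[0][0]/1e3,r[0][1]/1e3,np.median(l[:,2])]);print("  ctop",cw.round(4))
    h=wh&(abs(L[...,0])<.03)&(abs(L[...,1])<.07)&(L[...,2]>.024)&(L[...,2]<.036)
    l=L[h];print("  handle",h.sum(),np.percentile(l,[3,50,97],axis=0).round(4).tolist(),"slope",np.polyfit(l[:,1],l[:,0],1).round(4))
    z=W[...,2];m=(z>.119)&(z<.133)&(W[...,0]>.4)&(W[...,0]<.63)&(W[...,1]>.1)&(W[...,1]<.33)&(hsv[...,1]<110)
    k,lb,st,_=cv2.connectedComponentsWithStats(m.astype(np.uint8),connectivity=8)
    i=1+np.argmax(st[1:,4]);q=W[lb==i];r=cv2.minAreaRect((q[:,:2]*1000).astype(np.float32));print("  rim",st[i,4],np.round(r[0],1),np.round(r[1],1),r[2],np.median(q[:,2]))
    a=np.radians(-11.4);U=np.c_[[np.cos(a),np.sin(a)],[-np.sin(a),np.cos(a)]]
    l=(q[:,:2]-[.511,.22])@U;print("  rim pct",np.percentile(l,[1,3,97,99],axis=0).round(4).tolist())
    o=(z>.14)&(W[...,0]>.35)&(W[...,0]<.8)&(W[...,1]>0)&(W[...,1]<.5)
    if o.any(): print("  tall",o.sum(),np.nanpercentile(W[o],[1,50,99],axis=0).round(3).tolist())
Rt=tool(ex0,n0);g=c0+n0*.024
print("grasp",g);plan(g-Rt[:,2]*(.06-.019),Rt)
E
python3 m2.py
```

```text
top 2016 n [-0.525  0.142  0.839] 33.0 rect [0.8 0.9] [173.9 134.2] 86.0 z off 0.00011577439774401893
  ctop [ 0.4993 -0.3013  0.0455]
  handle 158 [[-0.0061, -0.0469, 0.0247], [0.0023, 0.0, 0.0289], [0.0092, 0.0473, 0.0325]] slope [0.0455 0.0019]
  rim 999 [510.4 219.8] [169.1 128.5] 78.73406982421875 0.12639022309855352
  rim pct [[-0.0642, -0.0834], [-0.0631, -0.0828], [0.062, 0.0812], [0.063, 0.0828]]
  tall 11704 [[0.485, 0.001, 0.955], [0.486, 0.037, 1.086], [0.486, 0.158, 1.21]]
scene 1867 n [-0.533  0.14   0.834] 33.4 rect [-2.4  0.7] [137.1 178.1] 1.0 z off 6.526251701613119e-05
  ctop [ 0.4968 -0.3009  0.0437]
  handle 126 [[-0.0068, -0.0453, 0.0248], [-0.0001, 0.006, 0.0288], [0.0061, 0.05, 0.0333]] slope [ 0.0118 -0.0003]
  rim 1531 [511.4 219. ] [172.1 133.3] 78.62103271484375 0.12638042444494868
  rim pct [[-0.0641, -0.0839], [-0.0635, -0.0823], [0.0625, 0.0832], [0.0641, 0.0841]]
  tall 1 [[0.608, 0.39, 0.14], [0.608, 0.39, 0.14], [0.608, 0.39, 0.14]]
grasp [ 0.48563173 -0.29875793  0.06493271]
rows 16 dp [0.948, -0.154, 0.337] ang [-0.228, 0.117, -0.395] | pos [ 0.2222 -0.5837  0.226 ] t 0.1
```

```bash
cat > lid0.py <<'E'
from h import *
n0=np.array([-.529,.141,.837]);n0/=np.linalg.norm(n0);c0=np.array([.498,-.301,.0446])
a=np.radians(-14.8);ex0=np.array([np.cos(a)*n0[2],np.sin(a)*n0[2],.547])
Rt=tool(ex0,n0);g=c0+n0*.024
E
python3 -c "
from lid0 import *
plan(g-Rt[:,2]*.041,Rt,18)"
```

```text
rows 18 dp [0.843, -0.146, 0.298] ang [-0.199, 0.101, -0.341] | pos [ 0.2222 -0.5837  0.226 ] t 0.1
```

Emit:
{"api": "arm_command", "payload": {
  "dp": [
    [0.843, -0.146, 0.298],
    [0.843, -0.146, 0.298],
    [0.843, -0.146, 0.298],
    [0.843, -0.146, 0.298],
    [0.843, -0.146, 0.298],
    [0.843, -0.146, 0.298],
    [0.843, -0.146, 0.298],
    [0.843, -0.146, 0.298],
    [0.843, -0.146, 0.298],
    [0.843, -0.146, 0.298]
  ],
  "angular": [
    [-0.2, 0.1, -0.34],
    [-0.2, 0.1, -0.34],
    [-0.2, 0.1, -0.34],
    [-0.2, 0.1, -0.34],
    [-0.2, 0.1, -0.34],
    [-0.2, 0.1, -0.34],
    [-0.2, 0.1, -0.34],
    [-0.2, 0.1, -0.34],
    [-0.2, 0.1, -0.34],
    [-0.2, 0.1, -0.34]
  ],
  "claw": [0.6, 0.6, 0.6, 0.6, 0.6, 0.6, 0.6, 0.6, 0.6, 0.6],
  "force": 40
}}

```text
clock: 1.1
position: [0.3843, -0.4424, 0.1571]
ee_rot: [2.589, 1.22, 0.289]
force: [1.5, -0.5, -0.6]
width: 0.601
gripper_force: 0.0
```

```bash
python3 -c "
from lid0 import *
plan(g-Rt[:,2]*.041,Rt,8);print(arm.observe()['joints'].round(2))"
```

```text
rows 8 dp [0.84, -0.148, 0.295] ang [-0.196, 0.103, -0.34] | pos [ 0.3843 -0.4424  0.1571] t 1.1
[ 1.03  0.31 -0.24  2.02 -0.07  0.5   0.18]
```

Emit:
{"api": "arm_command", "payload": {
  "dp": [
    [0.84, -0.148, 0.295],
    [0.84, -0.148, 0.295],
    [0.84, -0.148, 0.295],
    [0.84, -0.148, 0.295],
    [0.84, -0.148, 0.295],
    [0.84, -0.148, 0.295],
    [0.84, -0.148, 0.295],
    [0.84, -0.148, 0.295],
    [0, 0, 0]
  ],
  "angular": [
    [-0.196, 0.103, -0.34],
    [-0.196, 0.103, -0.34],
    [-0.196, 0.103, -0.34],
    [-0.196, 0.103, -0.34],
    [-0.196, 0.103, -0.34],
    [-0.196, 0.103, -0.34],
    [-0.196, 0.103, -0.34],
    [-0.196, 0.103, -0.34],
    [0, 0, 0]
  ],
  "claw": [0.6, 0.6, 0.6, 0.6, 0.6, 0.6, 0.6, 0.6, 0.6]
}}

```text
clock: 2.0
position: [0.4402, -0.3344, 0.1118]
ee_rot: [2.246, 1.536, 0.404]
force: [-0.4, -0.4, 0.6]
width: 0.602
gripper_force: 0.0
```

```bash
python3 -c "
from lid0 import *
plan(g+Rt[:,2]*.018,Rt,6);print(arm.observe()['joints'].round(2))
w=arm.get_image('wrist');cv2.imwrite('pics/w1.png',w['frame'][...,::-1])"
```

```text
rows 6 dp [0.327, 0.027, 0.499] ang [-0.1, 0.043, -0.113] | pos [ 0.4402 -0.3344  0.1118] t 2.0
[ 1.14  0.37 -0.6   2.26  0.57  0.12 -0.3 ]
```

View pics/w1.png

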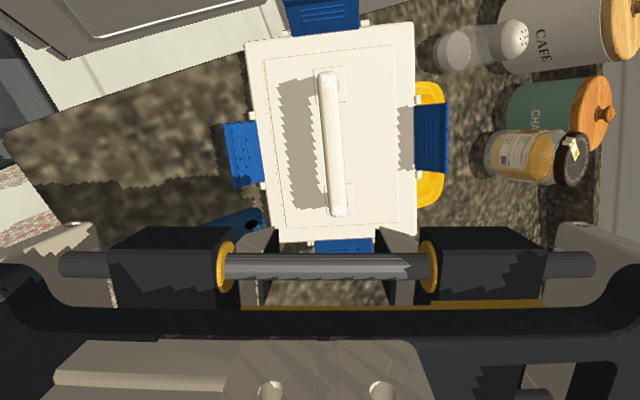

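The wrist view shows the handle bar at (330,145) with the fingers still short of it. Joint 6 is at its limit of 0.12. I'll try once more for the full tilt and reduce the tilt if the arm can't reach it.

```bash
python3 -c "
from lid0 import *
plan(g-Rt[:,2]*.041,Rt,8)
s=arm.observe();R=Ro.from_rotvec(s['ee_rot']).as_matrix();print(R.round(3),Rt.round(3))"
```

```text
rows 8 dp [0.239, 0.003, 0.08] ang [-0.075, 0.032, -0.086] | pos [ 0.4404 -0.3347  0.1121] t 2.05
[[ 0.359  0.821  0.444]
 [ 0.933 -0.325 -0.153]
 [ 0.019  0.469 -0.883]] [[ 0.256  0.809  0.529]
 [ 0.967 -0.214 -0.141]
 [-0.001  0.547 -0.837]]
```

Emit:
{"api": "arm_command", "payload": {
  "dp": [
    [0.239, 0, 0.08],
    [0.239, 0, 0.08],
    [0.239, 0, 0.08],
    [0.239, 0, 0.08],
    [0.239, 0, 0.08],
    [0.239, 0, 0.08],
    [0.239, 0, 0.08],
    [0.239, 0, 0.08]
  ],
  "angular": [
    [-0.075, 0.032, -0.086],
    [-0.075, 0.032, -0.086],
    [-0.075, 0.032, -0.086],
    [-0.075, 0.032, -0.086],
    [-0.075, 0.032, -0.086],
    [-0.075, 0.032, -0.086],
    [-0.075, 0.032, -0.086],
    [-0.075, 0.032, -0.086]
  ],
  "claw": [0.6, 0.6, 0.6, 0.6, 0.6, 0.6, 0.6, 0.6]
}}

```text
clock: 2.85
position: [0.4623, -0.2939, 0.0992]
ee_rot: [2.099, 1.607, 0.474]
force: [-0.2, -0.8, -0.5]
width: 0.601
gripper_force: 0.0
```

```bash
python3 -c "
from lid0 import *
s=arm.observe();print(s['joints'].round(2))
plan(g-Rt[:,2]*.041,Rt,8)
t=np.radians(22);n2=np.array([-np.cos(a)*np.sin(t),-np.sin(a)*np.sin(t),np.cos(t)]);R2=tool(ex0,n2)
plan(g+n2*.041,R2,8)"
```

```text
[ 1.34  0.5  -0.95  2.33  1.89  0.25 -1.53]
rows 8 dp [0.011, 0.003, 0.003] ang [-0.003, 0.003, -0.003] | pos [ 0.4623 -0.2939  0.0992] t 2.85
rows 8 dp [0.011, 0.043, 0.003] ang [0.16, 0.004, -0.003] | pos [ 0.4623 -0.2939  0.0992] t 2.85
```

It reached the full tilt. Next is the descent along the lid normal.

Emit:
{"api": "arm_command", "payload": {
  "dp": [
    [0.1, 0.03, 0.35],
    [0, 0, 0.35],
    [0, 0, 0.35],
    [0, 0, 0.35],
    [0, 0, 0.35],
    [0, 0, 0.35],
    [0, 0, 0.25],
    [0, 0, 0]
  ],
  "angular": [
    [0, 0, 0],
    [0, 0, 0],
    [0, 0, 0],
    [0, 0, 0],
    [0, 0, 0],
    [0, 0, 0],
    [0, 0, 0],
    [0, 0, 0]
  ],
  "claw": [0.6, 0.6, 0.6, 0.6, 0.6, 0.6, 0.6, 0.6]
}}

```text
clock: 3.65
position: [0.4951, -0.2994, 0.0498]
ee_rot: [2.098, 1.608, 0.476]
force: [0.5, -0.0, -0.7]
width: 0.6
gripper_force: 0.0
```

```bash
python3 -c "
from lid0 import *
s=arm.observe();print(s['joints'].round(2),s['force'])
plan(g+Rt[:,2]*.018,Rt,1)
w=arm.get_image('wrist');cv2.imwrite('pics/w2.png',w['frame'][...,::-1])"
```

```text
[ 1.29  0.7  -0.99  2.3   2.04  0.43 -1.62] [ 0.47326305 -0.04754971 -0.73110379]
rows 1 dp [-0.034, -0.007, 0.003] ang [-0.02, 0.01, -0.024] | pos [ 0.4951 -0.2994  0.0498] t 3.65
```

View pics/w2.png

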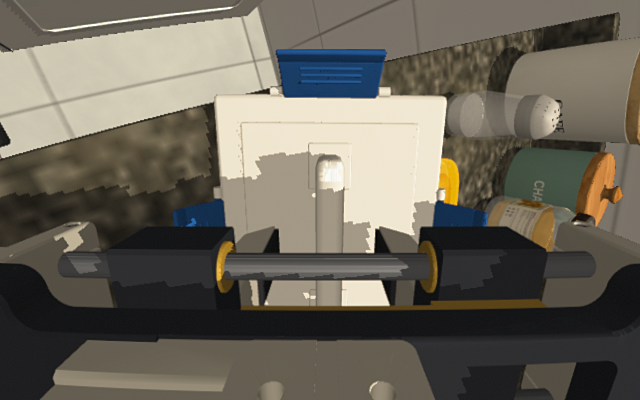

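The wrist view shows the bar centred between the fingers at column 329 and parallel to the pads, so I'll close.

Emit:
{"api": "arm_command", "payload": {
  "dp": [
    [0, 0, 0],
    [0, 0, 0],
    [0, 0, 0],
    [0, 0, 0],
    [0, 0, 0]
  ],
  "angular": [
    [0, 0, 0],
    [0, 0, 0],
    [0, 0, 0],
    [0, 0, 0],
    [0, 0, 0]
  ],
  "claw": [0, 0, 0, 0, 0],
  "force": 50
}}

```text
clock: 4.2
position: [0.4949, -0.2996, 0.0508]
ee_rot: [2.097, 1.608, 0.476]
force: [-0.4, -0.1, 1.7]
width: 0.213
gripper_force: 0.0
```

Emit:
{"api": "arm_command", "payload": {
  "dp": [
    [0, 0, 0],
    [0, 0, 0],
    [0, 0, 0],
    [0, 0, -0.3],
    [0, 0, -0.5],
    [0, 0, -0.5],
    [0, 0, -0.5]
  ],
  "angular": [
    [0, 0, 0],
    [0, 0, 0],
    [0, 0, 0],
    [0, 0, 0],
    [0, 0, 0],
    [0, 0, 0],
    [0, 0, 0]
  ],
  "claw": [0, 0, 0, 0, 0, 0, 0],
  "force": 50
}}

```text
clock: 4.9
position: [0.4696, -0.2923, 0.0879]
ee_rot: [2.099, 1.609, 0.476]
force: [0.0, -0.2, -4.7]
width: 0.148
gripper_force: 50.0
```

```bash
cat > box.py <<'E'
from h import *
bc=np.array([.5108,.2194,.1268]);b=np.radians(-11.35);bx=np.array([np.cos(b),np.sin(b),0]);bR=tool(bx,np.array([0,0,1.]))
E
python3 -c "
from box import *
s=arm.observe();print(s['joints'].round(2),s['force'])
plan([.45,-.2,.2],bR,10)"
```

```text
[ 1.33  0.55 -0.98  2.33  1.93  0.3  -1.56] [ 0.03572997 -0.24480605 -4.73917389]
rows 10 dp [0.338, -0.014, -0.484] ang [0.383, 0.013, -0.042] | pos [ 0.4696 -0.2923  0.0879] t 4.9
```

Emit:
{"api": "arm_command", "payload": {
  "dp": [
    [0.338, -0.014, -0.484],
    [0.338, -0.014, -0.484],
    [0.338, -0.014, -0.484],
    [0.338, -0.014, -0.484],
    [0.338, -0.014, -0.484],
    [0.338, -0.014, -0.484],
    [0.338, -0.014, -0.484],
    [0.338, -0.014, -0.484],
    [0.338, -0.014, -0.484],
    [0.338, -0.014, -0.484]
  ],
  "angular": [
    [0.383, 0.013, -0.042],
    [0.383, 0.013, -0.042],
    [0.383, 0.013, -0.042],
    [0.383, 0.013, -0.042],
    [0.383, 0.013, -0.042],
    [0.383, 0.013, -0.042],
    [0.383, 0.013, -0.042],
    [0.383, 0.013, -0.042],
    [0.383, 0.013, -0.042],
    [0.383, 0.013, -0.042]
  ],
  "claw": [0, 0, 0, 0, 0, 0, 0, 0, 0, 0]
}}

```text
clock: 5.9
position: [0.4452, -0.2203, 0.1715]
ee_rot: [2.387, 1.924, 0.05]
force: [0.5, -1.2, -4.7]
width: 0.146
gripper_force: 50.0
```

```bash
python3 -c "
from box import *
s=arm.observe();print(s['joints'].round(2),s['force'])
plan(bc+[0,0,.016+.07],bR,20)"
```

```text
[ 1.22  0.49 -1.16  1.96  0.59  0.98 -0.43] [ 0.46807485 -1.22712269 -4.67045365]
rows 20 dp [0.887, -0.048, -0.095] ang [0.026, 0.007, -0.005] | pos [ 0.4452 -0.2203  0.1715] t 5.9
```

Emit:
{"api": "arm_command", "payload": {
  "dp": [
    [0.9, -0.05, -0.2],
    [0.9, -0.05, -0.2],
    [0.9, -0.05, -0.2],
    [0.9, -0.05, -0.2],
    [0.9, -0.05, -0.2],
    [0.9, -0.05, -0.1],
    [0.9, -0.05, -0.1],
    [0.9, -0.05, -0.1],
    [0.9, -0.05, -0.1],
    [0.9, -0.05, -0.1]
  ],
  "angular": [
    [0.026, 0.007, 0],
    [0.026, 0.007, 0],
    [0.026, 0.007, 0],
    [0.026, 0.007, 0],
    [0.026, 0.007, 0],
    [0.026, 0.007, 0],
    [0.026, 0.007, 0],
    [0.026, 0.007, 0],
    [0.026, 0.007, 0],
    [0.026, 0.007, 0]
  ],
  "claw": [0, 0, 0, 0, 0, 0, 0, 0, 0, 0]
}}

```text
clock: 6.9
position: [0.479, 0.0034, 0.2037]
ee_rot: [2.414, 1.946, 0.026]
force: [0.1, 0.2, -4.4]
width: 0.146
gripper_force: 50.0
```

```bash
python3 -c "
from box import *
s=arm.observe();print(s['joints'].round(2),s['force'])
plan(bc+[0,0,.016+.06],bR,9)"
```

```text
[ 0.76  0.43 -1.17  1.92  0.49  1.07 -0.83] [ 0.10422518  0.16844568 -4.35531806]
rows 9 dp [0.969, -0.059, -0.004] ang [0.031, 0.009, -0.012] | pos [0.479  0.0034 0.2037] t 6.9
```

Emit:
{"api": "arm_command", "payload": {
  "dp": [
    [0.969, -0.059, 0],
    [0.969, -0.059, 0],
    [0.969, -0.059, 0],
    [0.969, -0.059, 0],
    [0.969, -0.059, 0],
    [0.969, -0.059, 0],
    [0.969, -0.059, 0],
    [0.969, -0.059, 0],
    [0.969, -0.059, 0],
    [0, 0, 0]
  ],
  "angular": [
    [0.031, 0.009, -0.012],
    [0.031, 0.009, -0.012],
    [0.031, 0.009, -0.012],
    [0.031, 0.009, -0.012],
    [0.031, 0.009, -0.012],
    [0.031, 0.009, -0.012],
    [0.031, 0.009, -0.012],
    [0.031, 0.009, -0.012],
    [0.031, 0.009, -0.012],
    [0, 0, 0]
  ],
  "claw": [0, 0, 0, 0, 0, 0, 0, 0, 0, 0]
}}

```text
clock: 7.9
position: [0.5107, 0.2223, 0.2023]
ee_rot: [-2.425, -1.995, -0.004]
force: [-0.2, 1.0, -3.8]
width: 0.144
gripper_force: 50.0
```

```bash
cat > m3.py <<'E'
from box import *
# lid pose in box frame from both cameras
B=np.c_[bx,np.cross([0,0,1],bx),[0,0,1]]
def lid(ztop,lim=.004):
    for n in("top","scene"):
        g,W=snap(n);f=g["frame"];hsv=cv2.cvtColor(f,cv2.COLOR_RGB2HSV)
        L=(W-bc)@B;L[...,2]-=ztop
        wh=(hsv[...,1]<60)&(hsv[...,2]>90)
        m=wh&(abs(L[...,0])<.08)&(abs(L[...,1])<.1)&(abs(L[...,2])<.009)
        l=L[m]
        A=np.c_[l[:,:2],np.ones(len(l))];k=np.linalg.lstsq(A,l[:,2],rcond=None)[0];
        e=abs(l[:,2]-A@k)<.004;k=np.linalg.lstsq(A[e],l[e,2],rcond=None)[0]
        r=cv2.minAreaRect((l[:,:2]*1000).astype(np.float32))
        print(n,m.sum(),"plane slopes/z",k.round(4),"rect",np.round(r[0],1),np.round(r[1],1),round(r[2],1),"pct",np.percentile(l[:,:2],[1,99],axis=0).round(4).tolist())
        bm=(hsv[...,0]>100)&(hsv[...,0]<130)&(hsv[...,1]>110)&(abs(L[...,0])<.13)&(abs(L[...,1])<.15)
        K,lb,st,ce=cv2.connectedComponentsWithStats(bm.astype(np.uint8))
        for i in range(1,K):
            if st[i,4]>20:
                q=L[lb==i];q=q[np.isfinite(q).all(1)];print("  clip",st[i,4],np.median(q,0).round(4),"span",np.ptp(np.percentile(q,[3,97],axis=0),axis=0).round(3),"mid",np.percentile(q,[3,97],axis=0).mean(0).round(4))
        cv2.imwrite("pics/%s_%d.png"%(n,int(arm.observe()["clock"]*100)),f[...,::-1])
if __name__=="__main__":
    import sys
    s=arm.observe();print(s["joints"].round(2));p=s["position"];print("tcp in box",((p-bc)@B).round(4));plan(bc+[0,0,p[2]-bc[2]],bR,1)
    lid(float(sys.argv[1]) if len(sys.argv)>1 else p[2]-bc[2]-.005)
E
python3 m3.py; ls pics
```

```text
[ 0.22  0.57 -1.08  1.72  0.54  1.18 -1.19]
tcp in box [-0.0007  0.0028  0.0755]
rows 1 dp [-0.114, 0.027, -0.0] ang [0.002, -0.018, 0.029] | pos [0.5107 0.2223 0.2023] t 7.9
top 712 plane slopes/z [-0.0361  0.0021 -0.0011] rect [ 52.6 -14.8] [172.6  66.4] 67.3 pct [[-0.005, -0.0818], [0.0634, 0.0516]]
  clip 45 [ 0.0707 -0.0142  0.009 ] span [0.018 0.015 0.023] mid [ 0.0721 -0.0134  0.011 ]
  clip 95 [ 0.0035 -0.0949  0.0097] span [0.035 0.018 0.02 ] mid [ 0.0034 -0.0926  0.0114]
scene 2372 plane slopes/z [ 0.0016 -0.011  -0.0021] rect [-5.7 15.2] [168.2 169.3] 16.7 pct [[-0.0664, -0.079], [0.0623, 0.0846]]
  clip 48 [ 0.011  -0.0967  0.0132] span [0.022 0.01  0.012] mid [ 0.01   -0.0962  0.0126]
  clip 80 [0.0697 0.0132 0.0069] span [0.014 0.02  0.016] mid [0.0703 0.0123 0.0077]
  clip 62 [-0.0001  0.0951  0.0113] span [0.034 0.015 0.02 ] mid [-0.0005  0.0938  0.0114]
box.png
crop_scene.png
crop_top.png
scene0.npz
scene0.png
scene_800.png
top0.npz
top0.png
top_795.png
w1.png
w2.png
```

Emit:
{"api": "arm_command", "payload": {
  "dp": [
    [-0.1, 0.05, 0.25],
    [0, 0, 0.25],
    [0, 0, 0.25],
    [0, 0, 0.25],
    [0, 0, 0.25],
    [0, 0, 0.25],
    [0, 0, 0],
    [0, 0, 0]
  ],
  "angular": [
    [0, -0.02, 0.03],
    [0, 0, 0],
    [0, 0, 0],
    [0, 0, 0],
    [0, 0, 0],
    [0, 0, 0],
    [0, 0, 0],
    [0, 0, 0]
  ],
  "claw": [0, 0, 0, 0, 0, 0, 0, 0]
}}

```text
clock: 8.8
position: [0.5125, 0.2161, 0.1648]
ee_rot: [2.432, 1.984, -0.002]
force: [-0.1, -0.2, -5.3]
width: 0.146
gripper_force: 50.0
```

```bash
python3 m3.py; python3 -c "
import cv2,glob
f=sorted(glob.glob('pics/scene_*.png'),key=lambda s:int(s.split('_')[1][:-4]))[-1]
a=cv2.imread(f)[215:345,180:320];cv2.imwrite('pics/z1.png',cv2.resize(a,None,fx=4.5,fy=4.5,interpolation=2))"
```

```text
[ 0.21  0.61 -1.04  1.76  0.58  1.12 -1.23]
tcp in box [ 0.0023 -0.0029  0.038 ]
rows 1 dp [0.114, -0.094, -0.0] ang [0.009, 0.019, -0.027] | pos [0.5125 0.2161 0.1648] t 8.8
top 586 plane slopes/z [-0.0355  0.0025 -0.0007] rect [ 58.5 -18.8] [166.3  58.4] 69.0 pct [[0.0072, -0.0876], [0.0669, 0.0455]]
  clip 37 [ 0.0746 -0.0204  0.0089] span [0.016 0.013 0.023] mid [ 0.0746 -0.02    0.0106]
  clip 63 [ 0.0113 -0.1     0.0099] span [0.024 0.017 0.022] mid [ 0.011  -0.0983  0.0126]
scene 2269 plane slopes/z [ 0.002  -0.0117 -0.0017] rect [-5.   5.2] [189.3 149.5] 89.5 pct [[-0.0638, -0.0823], [0.0654, 0.0828]]
  clip 76 [ 0.0098 -0.1007  0.0139] span [0.04  0.01  0.014] mid [ 0.0035 -0.0994  0.0126]
  clip 68 [0.0732 0.0108 0.0062] span [0.015 0.017 0.014] mid [0.0734 0.0092 0.0075]
  clip 66 [0.004 0.092 0.012] span [0.037 0.014 0.019] mid [0.002  0.0913 0.0124]
```

View pics/z1.png

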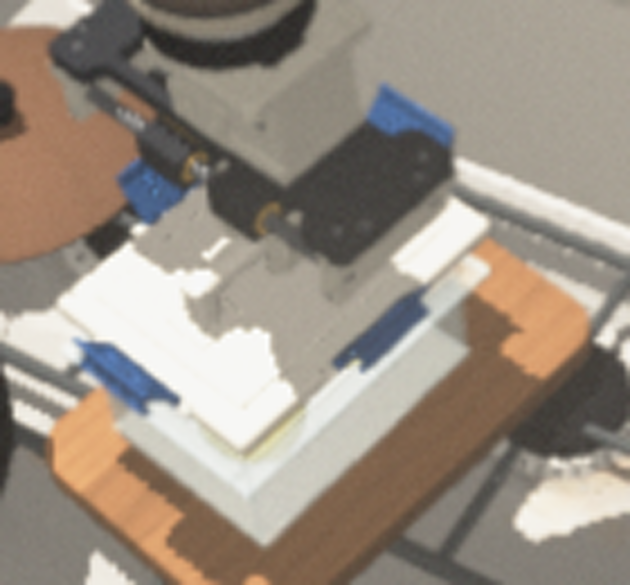

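The picture shows the lid hovering just above the rim, with its near corner at (240,450) over the rim corner at (245,490). I'll measure the lid and rim edges more carefully, using the same method for both so the bias cancels.

```bash
cat > edge.py <<'E'
from box import *
B=np.c_[bx,np.cross([0,0,1],bx),[0,0,1]]
def edges(W,f,z0,tol,name,grey=True):
    L=(W-bc)@B;L[...,2]-=z0
    hsv=cv2.cvtColor(f,cv2.COLOR_RGB2HSV);h=hsv.astype(int)
    ok=(abs(L[...,2])<tol)&(abs(L[...,0])<.08)&(abs(L[...,1])<.1)&~((h[...,0]>95)&(h[...,0]<135)&(h[...,1]>90))
    if grey: ok&=(h[...,2]>100)&(h[...,1]<110)
    l=L[ok];out=[]
    for ax,half in((0,.064),(1,.084)):
        for sg in(-1,1):
            o=1-ax;oh=.084 if ax==0 else .064;v=[]
            for c in np.arange(-oh+.008,oh-.008,.006):
                q=l[abs(l[:,o]-c)<.003];q=sg*q[:,ax]
                q=q[q>half-.012]
                if len(q)>=2: v.append((c,q.max()-half))
            v=np.array(v)
            if len(v)>4:
                p=np.polyfit(v[:,0],v[:,1],1);out.append(("xy"[ax]+"- +"[sg+1],len(v),round(float(np.median(v[:,1]))*1000,1),"slope",round(float(p[0]),3)))
    print(name,out)
if __name__=="__main__":
    for n in("top","scene"):
        d=np.load("pics/%s0.npz"%n);edges(d["W"],d["f"],0,.005,n+" rim")
    s=arm.observe();print("tcp",((s["position"]-bc)@B).round(4))
    zt=s["position"][2]-bc[2]-.0065
    for n in("top","scene"):
        g,W=snap(n);edges(W,g["frame"],zt,.005,n+" lid")
    s=arm.observe();print("tcp",((s["position"]-bc)@B).round(4))
E
python3 edge.py
```

```text
top rim [('x-', 26, -0.3, 'slope', 0.007), ('x+', 26, -1.2, 'slope', -0.005), ('y-', 19, -1.5, 'slope', -0.002), ('y+', 19, -0.8, 'slope', -0.008)]
scene rim [('x-', 26, -0.1, 'slope', -0.004), ('x+', 26, 0.1, 'slope', -0.003), ('y-', 19, -0.4, 'slope', -0.009), ('y+', 19, 0.7, 'slope', -0.0)]
tcp [ 0.0025 -0.0026  0.0384]
top lid [('x+', 19, 0.5, 'slope', 0.015), ('y-', 9, 3.5, 'slope', 0.043)]
scene lid [('x-', 26, -1.9, 'slope', -0.007), ('x+', 15, 2.5, 'slope', -0.024), ('y+', 19, -2.3, 'slope', -0.016)]
tcp [ 0.0025 -0.0027  0.0385]
```

Emit:
{"api": "arm_command", "payload": {
  "dp": [
    [0.14, -0.08, 0.2],
    [0, 0, 0.2],
    [0, 0, 0],
    [0, 0, 0],
    [0, 0, 0]
  ],
  "angular": [
    [0, 0.01, -0.01],
    [0, 0, 0],
    [0, 0, 0],
    [0, 0, 0],
    [0, 0, 0]
  ],
  "claw": [0, 0, 0, 0, 0]
}}

```text
clock: 9.5
position: [0.5114, 0.2199, 0.155]
ee_rot: [2.431, 1.986, -0.0]
force: [0.1, 0.0, -4.0]
width: 0.147
gripper_force: 50.0
```

```bash
python3 edge.py|tail -4; python3 -c "
from box import *
plan(arm.observe()['position'],bR,1)"
```

```text
tcp [0.0005 0.0006 0.0282]
top lid [('x+', 20, -1.8, 'slope', 0.016), ('y-', 9, -0.5, 'slope', 0.047)]
scene lid [('x-', 26, 0.3, 'slope', 0.005), ('x+', 15, -0.3, 'slope', -0.027), ('y+', 19, 0.2, 'slope', -0.031)]
tcp [0.0006 0.0006 0.0283]
rows 1 dp [0.0, 0.0, -0.0] ang [0.012, 0.008, -0.019] | pos [0.5115 0.2199 0.1551] t 9.6
```

Emit:
{"api": "arm_command", "payload": {
  "dp": [
    [0.025, 0.02, 0],
    [0, 0, 0.08],
    [0, 0, 0.08],
    [0, 0, 0.08],
    [0, 0, 0.06],
    [0, 0, 0]
  ],
  "angular": [
    [0.01, 0.01, -0.02],
    [0, 0, 0],
    [0, 0, 0],
    [0, 0, 0],
    [0, 0, 0],
    [0, 0, 0]
  ],
  "claw": [0, 0, 0, 0, 0, 0]
}}

```text
clock: 10.2
position: [0.5118, 0.2202, 0.1471]
ee_rot: [-2.43, -1.991, 0.001]
force: [0.1, -0.4, -4.4]
width: 0.143
gripper_force: 50.0
```

Emit:
{"api": "arm_command", "payload": {
  "dp": [
    [0, 0, 0.05],
    [0, 0, 0.05],
    [0, 0, 0.04],
    [0, 0, 0]
  ],
  "angular": [
    [0, 0, 0],
    [0, 0, 0],
    [0, 0, 0],
    [0, 0, 0]
  ],
  "claw": [0, 0, 0, 0]
}}

```text
clock: 10.6
position: [0.512, 0.2205, 0.1456]
ee_rot: [2.429, 1.99, 0.001]
force: [-5.6, -5.5, 13.7]
width: 0.143
gripper_force: 50.0
```

Emit:
{"api": "arm_command", "payload": {
  "dp": [
    [0, 0, -0.02],
    [0, 0, 0],
    [0, 0, 0],
    [0, 0, 0],
    [0, 0, 0],
    [0, 0, -0.8],
    [0, 0, -1],
    [0, 0, -1],
    [0, 0, -1],
    [0, 0, 0]
  ],
  "angular": [
    [0, 0, 0],
    [0, 0, 0],
    [0, 0, 0],
    [0, 0, 0],
    [0, 0, 0],
    [0, 0, 0],
    [0, 0, 0],
    [0, 0, 0],
    [0, 0, 0],
    [0, 0, 0]
  ],
  "claw": [0.5, 0.5, 0.5, 0.5, 0.5, 0.5, 0.5, 0.5, 0.5, 0.5]
}}

```text
clock: 11.6
position: [0.513, 0.2218, 0.2426]
ee_rot: [2.429, 1.991, 0.008]
force: [-0.7, 0.2, 0.1]
width: 0.498
gripper_force: 0.0
```

```bash
sed -i 's/zt=.*/import sys; zt=float(sys.argv[1]) if len(sys.argv)>1 else s["position"][2]-bc[2]-.0065/' edge.py; python3 m3.py .011; python3 edge.py .011|tail -4; python3 -c "
from h import *
w=arm.get_image('wrist');cv2.imwrite('pics/w3.png',w['frame'][...,::-1])"
```

```text
[ 0.24  0.54 -1.1   1.66  0.5   1.26 -1.16]
tcp in box [0.0017 0.0028 0.1158]
rows 1 dp [-0.113, -0.068, -0.001] ang [0.025, -0.023, 0.002] | pos [0.513  0.2218 0.2426] t 11.6
top 915 plane slopes/z [-0.0187  0.0141  0.0019] rect [ 35.4 -40.8] [140.1  85.1] 64.9 pct [[-0.0243, -0.0834], [0.0634, 0.0235]]
  clip 109 [ 0.0736 -0.0015  0.0139] span [0.017 0.042 0.022] mid [ 0.0738 -0.001   0.0141]
  clip 107 [-0.0002 -0.0956  0.0122] span [0.042 0.017 0.02 ] mid [ 0.0004 -0.0941  0.014 ]
scene 3215 plane slopes/z [ 0.0046 -0.0104  0.001 ] rect [-4.   6.2] [148.9 188.5] 2.3 pct [[-0.0638, -0.0816], [0.0637, 0.0841]]
  clip 93 [-0.0002 -0.0911  0.0086] span [0.036 0.013 0.014] mid [-0.0015 -0.0913  0.0094]
  clip 61 [ 0.0737 -0.0028  0.0136] span [0.008 0.04  0.011] mid [0.0742 0.0011 0.0129]
  clip 48 [0.0015 0.0977 0.0149] span [0.034 0.012 0.017] mid [-0.0013  0.0959  0.0168]
tcp [0.0011 0.0012 0.1128]
top lid [('x+', 17, -0.7, 'slope', 0.01), ('y-', 14, -1.2, 'slope', 0.006)]
scene lid [('x-', 26, -0.2, 'slope', -0.004), ('x+', 22, 0.7, 'slope', -0.012), ('y-', 14, -0.0, 'slope', 0.009), ('y+', 19, 1.1, 'slope', -0.009)]
tcp [0.0007 0.0006 0.1117]
```

View pics/w3.png

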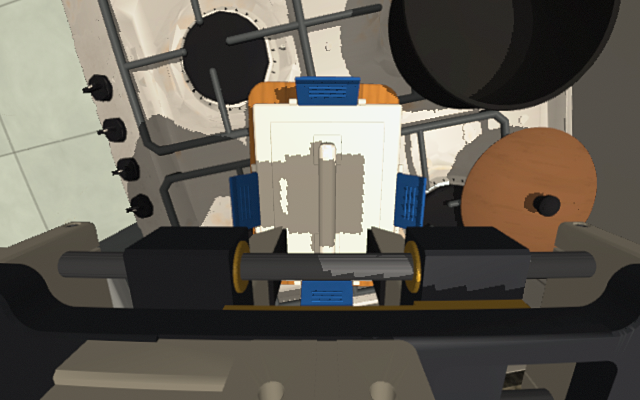

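The wrist view shows the lid square on the box, with clips at (327,90), (245,200), (410,200) and (327,292), all still raised. I'll press on the handle to check it is seated.

Emit:
{"api": "arm_command", "payload": {
  "dp": [
    [0, 0, 0],
    [0, 0, 0.8],
    [0, 0, 0.8],
    [0, 0, 0.8],
    [0, 0, 0.2],
    [0, 0, 0.06],
    [0, 0, 0.06],
    [0, 0, 0.06],
    [0, 0, 0]
  ],
  "angular": [
    [0, 0, 0],
    [0, 0, 0],
    [0, 0, 0],
    [0, 0, 0],
    [0, 0, 0],
    [0, 0, 0],
    [0, 0, 0],
    [0, 0, 0],
    [0, 0, 0]
  ],
  "claw": [0, 0, 0, 0, 0, 0, 0, 0, 0]
}}

```text
clock: 12.75
position: [0.5122, 0.2205, 0.1704]
ee_rot: [2.43, 1.991, 0.001]
force: [0.2, 0.5, 0.5]
width: 0.008
gripper_force: 0.0
```

Emit:
{"api": "arm_command", "payload": {
  "dp": [
    [0, 0, 0.06],
    [0, 0, 0.06],
    [0, 0, 0.06],
    [0, 0, 0]
  ],
  "angular": [
    [0, 0, 0],
    [0, 0, 0],
    [0, 0, 0],
    [0, 0, 0]
  ],
  "claw": [0, 0, 0, 0]
}}

```text
clock: 13.15
position: [0.5123, 0.2206, 0.1681]
ee_rot: [2.429, 1.989, 0.002]
force: [-7.2, -7.1, 27.9]
width: 0.002
gripper_force: 14.0
```

The tool met the handle at z 0.168 as expected, so the lid is seated. I'll do clip a (+x) first.

Emit:
{"api": "arm_command", "payload": {
  "dp": [
    [0, 0, -1],
    [0, 0.9, -0.2],
    [0, 0.93, 0],
    [0, 0.93, 0],
    [0, 0.93, 0],
    [0, 0, 0],
    [0, 0, 0]
  ],
  "angular": [
    [0, 0, 0],
    [0, 0, 0],
    [0, 0, 0],
    [0, 0, 0],
    [0, 0, 0],
    [0, 0, 0],
    [0, 0, 0]
  ],
  "claw": [0, 0, 0, 0, 0, 0, 0]
}}

```text
clock: 13.85
position: [0.6022, 0.2024, 0.1951]
ee_rot: [-2.43, -1.99, 0.0]
force: [-0.8, 0.3, 0.4]
width: 0.005
gripper_force: 0.0
```

```bash
cat > go.py <<'E'
import sys
from box import *
B=np.c_[bx,np.cross([0,0,1],bx),[0,0,1]]
s=arm.observe();p=(s["position"]-bc)@B;print("tcp box mm",(p*1000).round(1),"F box",(s["force"]@B).round(1),"j",s["joints"].round(2))
if len(sys.argv)>3:
    t=np.array([float(v)/1000 for v in sys.argv[1:4]]);plan(bc+B@t,bR,int(sys.argv[4]))
E
python3 go.py 94 0 -13 6
```

```text
tcp box mm [93.   1.3 68.3] F box [-0.8  0.2  0.4] j [ 0.2   0.69 -1.01  1.53  0.6   1.26 -1.09]
rows 6 dp [-0.009, 0.007, 0.542] ang [-0.001, -0.0, -0.0] | pos [0.6022 0.2024 0.1951] t 13.85
```

Emit:
{"api": "arm_command", "payload": {
  "dp": [
    [0, 0, 0.54],
    [0, 0, 0.54],
    [0, 0, 0.54],
    [0, 0, 0.54],
    [0, 0, 0.54],
    [0, 0, 0.54],
    [0, 0, 0]
  ],
  "angular": [
    [0, 0, 0],
    [0, 0, 0],
    [0, 0, 0],
    [0, 0, 0],
    [0, 0, 0],
    [0, 0, 0],
    [0, 0, 0]
  ],
  "claw": [0, 0, 0, 0, 0, 0, 0]
}}

```text
clock: 14.55
position: [0.6006, 0.2013, 0.1115]
ee_rot: [-2.428, -1.991, 0.007]
force: [-0.8, -0.0, 0.2]
width: 0.003
gripper_force: 0.0
```

```bash
python3 go.py
```

```text
tcp box mm [ 91.6  -0.  -15.3] F box [-0.8 -0.2  0.2] j [ 0.18  0.76 -0.96  1.62  0.67  1.13 -1.16]
```

Emit:
{"api": "arm_command", "payload": {
  "dp": [
    [0, -0.06, 0],
    [0, -0.06, 0],
    [0, -0.06, 0],
    [0, 0, 0]
  ],
  "angular": [
    [0, 0, 0],
    [0, 0, 0],
    [0, 0, 0],
    [0, 0, 0]
  ],
  "claw": [0, 0, 0, 0]
}}

```text
clock: 14.95
position: [0.5978, 0.2034, 0.1149]
ee_rot: [2.429, 1.992, 0.001]
force: [0.2, 0.1, -0.4]
width: 0.005
gripper_force: 0.0
```

```bash
python3 go.py; python3 m3.py .011|grep clip
```

```text
tcp box mm [ 88.5   1.5 -11.9] F box [ 0.2  0.2 -0.4] j [ 0.18  0.75 -0.96  1.63  0.67  1.13 -1.16]
  clip 153 [-0.0072  0.0924  0.0128] span [0.045 0.016 0.022] mid [-0.0072  0.0926  0.0129]
  clip 117 [-0.0803 -0.0004  0.0128] span [0.017 0.043 0.025] mid [-0.08    0.0002  0.0129]
  clip 147 [-0.0043 -0.0927  0.0119] span [0.039 0.015 0.016] mid [-0.006  -0.092   0.0114]
  clip 66 [-0.008   0.0983  0.015 ] span [0.035 0.014 0.019] mid [-0.008   0.0951  0.0159]
```

```bash
python3 edge.py .011; python3 -c "
from box import *
B=np.c_[bx,np.cross([0,0,1],bx),[0,0,1]]
# glass box outer faces & tool points in the scene view
g,W=snap('scene');L=(W-bc)@B
for z in (-.06,-.05,-.04,-.03,-.02,-.01,0):
    m=(abs(L[...,2]-z)<.004)&(abs(L[...,0])<.1)&(abs(L[...,1])<.1)
    l=L[m]
    q=l[abs(l[:,1])<.06];r=l[abs(l[:,0])<.04]
    print(z,len(l),'minx',np.percentile(q[:,0],[1,5,50]).round(4) if len(q)>5 else 0,'maxy',np.percentile(r[:,1],[99,95,50]).round(4) if len(r)>5 else 0)
"
```

```text
top rim [('x-', 26, -0.3, 'slope', 0.007), ('x+', 26, -1.2, 'slope', -0.005), ('y-', 19, -1.5, 'slope', -0.002), ('y+', 19, -0.8, 'slope', -0.008)]
scene rim [('x-', 26, -0.1, 'slope', -0.004), ('x+', 26, 0.1, 'slope', -0.003), ('y-', 19, -0.4, 'slope', -0.009), ('y+', 19, 0.7, 'slope', -0.0)]
tcp [ 0.0887  0.0013 -0.012 ]
top lid [('x-', 26, 6.7, 'slope', -0.004), ('y+', 16, -0.6, 'slope', 0.005)]
scene lid [('x-', 26, 8.0, 'slope', 0.005), ('x+', 12, -6.4, 'slope', -0.285), ('y-', 19, -0.2, 'slope', -0.015), ('y+', 19, 0.7, 'slope', -0.014)]
tcp [ 0.0888  0.0011 -0.0122]
-0.06 156 minx [-0.0612 -0.0609 -0.0596] maxy [0.0756 0.0755 0.0744]
-0.05 142 minx [-0.0613 -0.061  -0.0595] maxy [0.0755 0.0754 0.0743]
-0.04 139 minx [-0.0621 -0.0615 -0.0596] maxy [0.0755 0.0754 0.0744]
-0.03 90 minx [-0.0617 -0.0614 -0.0595] maxy [0.0765 0.0762 0.0745]
-0.02 9 minx [-0.0625 -0.0624 -0.0611] maxy 0
-0.01 22 minx [-0.0693 -0.0692  0.0787] maxy 0
0 112 minx [-0.0713 -0.071  -0.0688] maxy [0.0847 0.0847 0.084 ]
```

The lid and box slid together about 7 mm in -x. I'll retreat and look at clip a.

Emit:
{"api": "arm_command", "payload": {
  "dp": [
    [0, 0.5, 0],
    [0, 0, -1],
    [0, 0, -1],
    [0, 0, -1],
    [0, -1, -0.2],
    [0, -1, 0],
    [0, -1, 0],
    [0, -1, 0],
    [0, -1, 0],
    [0, 0, 0]
  ],
  "angular": [
    [0, 0, 0],
    [0, 0, 0],
    [0, 0, 0],
    [0, 0, 0],
    [0, 0, 0],
    [0, 0, 0],
    [0, 0, 0],
    [0, 0, 0],
    [0, 0, 0],
    [0, 0, 0]
  ],
  "claw": [0, 0, 0, 0, 0, 0, 0, 0, 0, 0]
}}

```text
clock: 16.2
position: [0.4855, 0.2263, 0.195]
ee_rot: [2.426, 1.995, -0.0]
force: [0.7, -0.4, 0.1]
width: 0.003
gripper_force: 0.0
```

```bash
python3 go.py; python3 m3.py .011; python3 -c "
from box import *
w=arm.get_image('wrist')['frame'];t=arm.get_image('top')['frame']
a=cv2.resize(w,(640,400));b=cv2.resize(t[150:250,140:260],(240,200));
c=np.zeros((600,640,3),np.uint8);c[:400]=a;c[400:,:240]=b
s=arm.get_image('scene')['frame'][215:335,180:320];c[400:,300:533]=cv2.resize(s,(233,200))
cv2.imwrite('pics/w4.png',c[...,::-1])"
```

```text
tcp box mm [-26.1   1.8  68.2] F box [ 0.8 -0.3  0.1] j [ 0.22  0.55 -1.09  1.77  0.53  1.15 -1.23]
[ 0.22  0.55 -1.09  1.77  0.53  1.15 -1.23]
tcp in box [-0.0261  0.0018  0.0682]
rows 1 dp [-0.076, 1.045, 0.0] ang [0.0, 0.001, 0.026] | pos [0.4855 0.2263 0.195 ] t 16.2
top 1081 plane slopes/z [-0.0161  0.0055  0.0013] rect [ 29. -18.] [176.3  93.2] 68.5 pct [[-0.0394, -0.0827], [0.0555, 0.0664]]
  clip 77 [ 0.0675 -0.0072 -0.0082] span [0.02  0.031 0.026] mid [ 0.0682 -0.0057 -0.0105]
  clip 108 [-0.006  -0.0955  0.0124] span [0.043 0.017 0.021] mid [-0.0064 -0.0942  0.0142]
scene 2736 plane slopes/z [ 0.0042 -0.0096  0.001 ] rect [-4.8  9. ] [141.8 182.8] 1.4 pct [[-0.0718, -0.0779], [0.0556, 0.0847]]
  clip 42 [ 0.0612  0.0044 -0.0003] span [0.02  0.036 0.021] mid [ 0.067   0.003  -0.0074]
  clip 51 [-0.0067  0.0966  0.015 ] span [0.031 0.013 0.018] mid [-0.009   0.0949  0.0153]
```

View pics/w4.png

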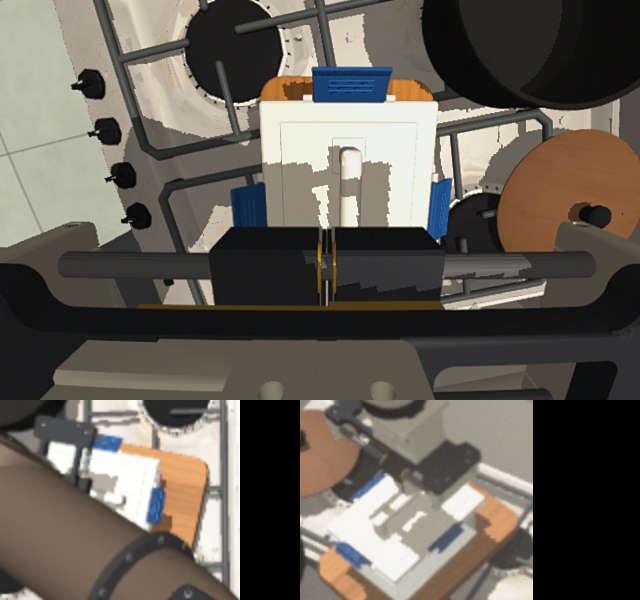

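The wrist view shows clip a (350,85) swung partly down, about 0.75 rad, but not snapped. I'll approach it again slowly with force feedback.

Emit:
{"api": "arm_command", "payload": {
  "dp": [
    [0, 1, -0.1],
    [0, 1, 0],
    [0, 1, 0],
    [0, 1, 0],
    [0, 0.84, 0],
    [0, 0, 0.8],
    [0, 0, 0.9],
    [0, 0, 0.9],
    [0, 0, 0.7],
    [0, 0, 0]
  ],
  "angular": [
    [0, 0, 0],
    [0, 0, 0],
    [0, 0, 0],
    [0, 0, 0],
    [0, 0, 0],
    [0, 0, 0],
    [0, 0, 0],
    [0, 0, 0],
    [0, 0, 0],
    [0, 0, 0]
  ],
  "claw": [0, 0, 0, 0, 0, 0, 0, 0, 0, 0]
}}

```text
clock: 17.45
position: [0.6057, 0.2001, 0.1116]
ee_rot: [-2.43, -1.99, 0.006]
force: [-0.2, -1.1, 0.2]
width: 0.004
gripper_force: 0.0
```

```bash
python3 go.py; python3 edge.py .011|grep lid
```

```text
tcp box mm [ 96.8  -0.2 -15.2] F box [ 0.1 -1.2  0.2] j [ 0.18  0.77 -0.96  1.61  0.68  1.13 -1.15]
top lid [('x-', 26, 7.1, 'slope', -0.003), ('y+', 18, -0.6, 'slope', -0.007)]
scene lid [('x-', 26, 7.5, 'slope', 0.0), ('x+', 11, -6.0, 'slope', -0.225), ('y-', 19, 0.7, 'slope', -0.016), ('y+', 19, 0.8, 'slope', -0.02)]
```

Lid unmoved. Now I'll push inward in small steps.

Emit:
{"api": "arm_command", "payload": {
  "dp": [
    [0, -0.1, 0],
    [0, -0.1, 0],
    [0, -0.1, 0],
    [0, 0, 0]
  ],
  "angular": [
    [0, 0, 0],
    [0, 0, 0],
    [0, 0, 0],
    [0, 0, 0]
  ],
  "claw": [0, 0, 0, 0]
}}

```text
clock: 17.95
position: [0.5987, 0.2032, 0.115]
ee_rot: [2.429, 1.992, 0.001]
force: [-0.1, 0.2, -0.2]
width: 0.004
gripper_force: 0.0
```

```bash
python3 go.py; python3 edge.py .011|grep lid
```

```text
tcp box mm [ 89.4   1.4 -11.8] F box [-0.1  0.2 -0.2] j [ 0.18  0.75 -0.97  1.63  0.67  1.13 -1.16]
top lid [('x-', 26, 7.2, 'slope', -0.003), ('y+', 17, -0.7, 'slope', -0.009)]
scene lid [('x-', 26, 8.1, 'slope', 0.002), ('x+', 12, -7.2, 'slope', -0.252), ('y-', 19, -0.4, 'slope', -0.004), ('y+', 19, 1.0, 'slope', -0.022)]
```

Emit:
{"api": "arm_command", "payload": {
  "dp": [
    [0, 0, 0.16],
    [0, -0.1, 0],
    [0, 0, 0]
  ],
  "angular": [
    [0, 0, 0],
    [0, 0, 0],
    [0, 0, 0]
  ],
  "claw": [0, 0, 0]
}}

```text
clock: 18.35
position: [0.5961, 0.2034, 0.1101]
ee_rot: [-2.43, -1.991, 0.001]
force: [0.2, -0.2, -0.2]
width: 0.005
gripper_force: 0.0
```

Emit:
{"api": "arm_command", "payload": {
  "dp": [
    [0, -0.1, 0],
    [0, 0, 0]
  ],
  "angular": [
    [0, 0, 0],
    [0, 0, 0]
  ],
  "claw": [0, 0]
}}

```text
clock: 18.55
position: [0.5942, 0.2039, 0.1105]
ee_rot: [2.43, 1.991, 0.001]
force: [0.3, -1.1, 0.4]
width: 0.009
gripper_force: 0.4
```

```bash
python3 go.py; python3 edge.py .011|grep lid
```

```text
tcp box mm [ 84.8   1.2 -16.3] F box [ 0.6 -1.   0.4] j [ 0.18  0.75 -0.96  1.64  0.68  1.11 -1.17]
top lid [('x-', 26, 7.2, 'slope', -0.005), ('y+', 16, -0.7, 'slope', 0.01)]
scene lid [('x-', 26, 7.9, 'slope', 0.006), ('x+', 12, -6.8, 'slope', -0.295), ('y-', 18, 0.1, 'slope', -0.015), ('y+', 19, 0.9, 'slope', -0.027)]
```

Emit:
{"api": "arm_command", "payload": {
  "dp": [
    [0, -0.06, 0],
    [0, 0, 0]
  ],
  "angular": [
    [0, 0, 0],
    [0, 0, 0]
  ],
  "claw": [0, 0]
}}

```text
clock: 18.85
position: [0.5932, 0.204, 0.1106]
ee_rot: [2.43, 1.99, 0.001]
force: [4.1, -0.2, -1.6]
width: 0.004
gripper_force: 1.7
```

Emit:
{"api": "arm_command", "payload": {
  "dp": [
    [0, -0.06, 0],
    [0, 0, 0]
  ],
  "angular": [
    [0, 0, 0],
    [0, 0, 0]
  ],
  "claw": [0, 0]
}}

```text
clock: 19.05
position: [0.5903, 0.2048, 0.1103]
ee_rot: [-2.429, -1.991, 0.001]
force: [0.8, -0.4, 0.4]
width: 0.002
gripper_force: 0.0
```

```bash
python3 go.py; python3 edge.py .011|grep lid
```

```text
tcp box mm [ 80.8   1.3 -16.5] F box [ 0.8 -0.2  0.4] j [ 0.18  0.75 -0.97  1.65  0.68  1.11 -1.18]
top lid [('x-', 26, 7.0, 'slope', -0.009), ('y+', 15, -0.7, 'slope', 0.013)]
scene lid [('x-', 26, 7.9, 'slope', 0.004), ('x+', 12, -6.9, 'slope', -0.281), ('y-', 17, -0.0, 'slope', 0.005), ('y+', 19, 0.6, 'slope', -0.037)]
```

Clip a snapped: the force rose to 4 N and then dropped, and the lid did not move. Clip c (-x side) is next.

Emit:
{"api": "arm_command", "payload": {
  "dp": [
    [0, 0.25, 0],
    [0, 0, -0.9],
    [0, 0, -1],
    [0, 0, -1],
    [0, -0.5, -0.6],
    [0, -1, 0],
    [0, -1, 0],
    [0, -1, 0],
    [0, -1, 0],
    [0, -1, 0]
  ],
  "angular": [
    [0, 0, 0],
    [0, 0, 0],
    [0, 0, 0],
    [0, 0, 0],
    [0, 0, 0],
    [0, 0, 0],
    [0, 0, 0],
    [0, 0, 0],
    [0, 0, 0],
    [0, 0, 0]
  ],
  "claw": [0, 0, 0, 0, 0, 0, 0, 0, 0, 0]
}}

```text
clock: 20.15
position: [0.4604, 0.2303, 0.1976]
ee_rot: [2.43, 1.992, -0.001]
force: [0.2, -0.7, -0.6]
width: 0.007
gripper_force: 0.0
```

Emit:
{"api": "arm_command", "payload": {
  "dp": [
    [0, -1, 0],
    [0, -1, 0],
    [0, 0, 0],
    [0, 0, 0]
  ],
  "angular": [
    [0, 0, 0],
    [0, 0, 0],
    [0, 0, 0],
    [0, 0, 0]
  ],
  "claw": [0, 0, 0, 0]
}}

```text
clock: 20.55
position: [0.4129, 0.2399, 0.1979]
ee_rot: [2.428, 1.992, -0.0]
force: [1.1, -0.1, 0.0]
width: 0.006
gripper_force: 0.0
```

```bash
python3 go.py -105.3 0.3 42 3; python3 m3.py .011|grep -v plan; python3 edge.py .011|grep lid
```

```text
tcp box mm [-100.1    0.8   71.1] F box [1.1 0.1 0. ] j [ 0.22  0.46 -1.14  1.9   0.47  1.09 -1.31]
rows 3 dp [-0.006, -0.07, 0.388] ang [0.002, 0.002, 0.003] | pos [0.4129 0.2399 0.1979] t 20.55
[ 0.22  0.46 -1.14  1.9   0.47  1.09 -1.31]
tcp in box [-0.1001  0.0008  0.0711]
rows 1 dp [-0.037, 4.002, 0.003] ang [0.005, 0.005, 0.008] | pos [0.4129 0.2399 0.1979] t 20.55
  clip 32 [ 0.0601 -0.0022 -0.0017] span [0.008 0.04  0.028] mid [ 0.0614 -0.0006 -0.011 ]
  clip 99 [0.0009 0.096  0.0154] span [0.045 0.016 0.021] mid [-0.007   0.0931  0.0145]
  clip 108 [-0.0061 -0.0952  0.0127] span [0.043 0.017 0.02 ] mid [-0.0064 -0.0938  0.0138]
  clip 59 [-0.0794 -0.0121  0.0122] span [0.017 0.023 0.028] mid [-0.0798 -0.0114  0.0139]
  clip 39 [-0.0072  0.0975  0.0168] span [0.032 0.01  0.014] mid [-0.0099  0.0959  0.0173]
top lid [('x-', 25, 6.1, 'slope', -0.035), ('x+', 24, -8.3, 'slope', 0.004), ('y-', 19, -1.4, 'slope', -0.01), ('y+', 10, -1.0, 'slope', -0.034)]
scene lid [('x-', 18, 7.6, 'slope', 0.039), ('x+', 23, -6.6, 'slope', 0.001), ('y+', 19, 1.2, 'slope', -0.019)]
```

Emit:
{"api": "arm_command", "payload": {
  "dp": [
    [0, -0.21, 0.4],
    [0, 0, 0.8],
    [0, 0, 0.28],
    [0, 0, 0.28],
    [0, 0, 0.28],
    [0, 0, 0.28],
    [0, 0, 0.28],
    [0, 0, 0.28],
    [0, 0, 0.28],
    [0, 0, 0.28]
  ],
  "angular": [
    [0, 0, 0],
    [0, 0, 0],
    [0, 0, 0],
    [0, 0, 0],
    [0, 0, 0],
    [0, 0, 0],
    [0, 0, 0],
    [0, 0, 0],
    [0, 0, 0],
    [0, 0, 0]
  ],
  "claw": [0, 0, 0, 0, 0, 0, 0, 0, 0, 0]
}}

```text
clock: 21.75
position: [0.4076, 0.2413, 0.1113]
ee_rot: [-2.429, -1.991, 0.001]
force: [-5.1, 0.6, 2.4]
width: 0.002
gripper_force: 2.6
```

Emit:
{"api": "arm_command", "payload": {
  "dp": [
    [0, 0.08, 0],
    [0, 0.08, 0],
    [0, 0, 0]
  ],
  "angular": [
    [0, 0, 0],
    [0, 0, 0],
    [0, 0, 0]
  ],
  "claw": [0, 0, 0]
}}

```text
clock: 22.05
position: [0.4116, 0.2402, 0.1116]
ee_rot: [-2.429, -1.991, 0.002]
force: [-5.3, -0.0, 0.1]
width: 0.004
gripper_force: 2.7
```

```bash
python3 go.py; python3 edge.py .011|grep lid
```

```text
tcp box mm [-101.3    0.9  -15.2] F box [-5.2 -1.1  0.1] j [ 0.13  0.56 -1.04  2.    0.6   0.93 -1.43]
top lid [('x-', 23, 3.0, 'slope', -0.068), ('x+', 26, -5.6, 'slope', 0.004), ('y-', 19, -0.8, 'slope', 0.0), ('y+', 19, -0.6, 'slope', -0.009)]
scene lid [('x-', 11, 5.3, 'slope', -0.0), ('x+', 24, -5.1, 'slope', -0.013), ('y+', 19, 1.2, 'slope', -0.008)]
```

The box slides at about 5 N of side force while the hook rides. A brisk push should snap the clip against the box's own inertia.

Emit:
{"api": "arm_command", "payload": {
  "dp": [
    [0, -0.3, 0.04],
    [0, 0, 0],
    [0, 0.6, 0],
    [0, 0, 0],
    [0, 0, 0]
  ],
  "angular": [
    [0, 0, 0],
    [0, 0, 0],
    [0, 0, 0],
    [0, 0, 0],
    [0, 0, 0]
  ],
  "claw": [0, 0, 0, 0, 0]
}}

```text
clock: 22.65
position: [0.4205, 0.2387, 0.111]
ee_rot: [2.431, 1.99, 0.001]
force: [-0.5, -0.7, 0.3]
width: 0.007
gripper_force: 0.0
```

```bash
python3 go.py; python3 edge.py .011|grep lid
```

```text
tcp box mm [-92.3   1.2 -15.8] F box [-0.4 -0.8  0.3] j [ 0.13  0.57 -1.04  1.99  0.61  0.93 -1.42]
top lid [('x-', 17, -6.2, 'slope', -0.023), ('x+', 26, 4.2, 'slope', -0.0), ('y-', 19, -0.8, 'slope', -0.004), ('y+', 17, -1.6, 'slope', -0.001)]
scene lid [('x-', 10, -4.1, 'slope', -0.066), ('x+', 24, 6.1, 'slope', -0.016), ('y+', 19, 1.3, 'slope', 0.003)]
```

Emit:
{"api": "arm_command", "payload": {
  "dp": [
    [0, -0.4, 0],
    [0, 0, -0.9],
    [0, 0, -1],
    [0, 0, -1],
    [0, 0, -0.7],
    [0, 1, 0],
    [0, 1, 0],
    [0, 1, 0],
    [0, 0, 0]
  ],
  "angular": [
    [0, 0, 0],
    [0, 0, 0],
    [0, 0, 0],
    [0, 0, 0],
    [0, 0, 0],
    [0, 0, 0],
    [0, 0, 0],
    [0, 0, 0],
    [0, 0, 0]
  ],
  "claw": [0, 0, 0, 0, 0, 0, 0, 0, 0]
}}

```text
clock: 23.65
position: [0.4856, 0.225, 0.2005]
ee_rot: [2.433, 1.986, 0.001]
force: [0.4, 0.2, -1.1]
width: 0.007
gripper_force: 0.0
```

```bash
cat > cl.py <<'E'
from box import *
import sys
B=np.c_[bx,np.cross([0,0,1],bx),[0,0,1]]
lc=np.array([float(v) for v in sys.argv[1:3]])/1000
for n in("top","scene"):
    g,W=snap(n);hsv=cv2.cvtColor(g["frame"],cv2.COLOR_RGB2HSV);L=(W-bc)@B;L[...,:2]-=lc
    bm=(hsv[...,0]>100)&(hsv[...,0]<130)&(hsv[...,1]>90)
    for nm,ax,sg in(("a",0,1),("b",1,1),("c",0,-1),("d",1,-1)):
        r=sg*L[...,ax]-(.065 if ax==0 else .085)
        m=bm&(r>-.012)&(r<.04)&(abs(L[...,1-ax])<.032)&(abs(L[...,2])<.05)
        if m.sum()<12: print(n,nm,"few",m.sum());continue
        print(n,nm,m.sum(),"out mm",(np.percentile(r[m],[5,50,95])*1e3).round(1),"z",(np.percentile(L[...,2][m],[5,50,95])*1e3).round(1))
E
python3 go.py; python3 edge.py .011|grep lid; python3 cl.py 5.5 .5
```

```text
tcp box mm [-25.8   0.5  73.7] F box [ 0.4  0.3 -1.1] j [ 0.22  0.54 -1.09  1.77  0.52  1.16 -1.23]
top lid [('x+', 15, 4.6, 'slope', -0.001), ('y-', 17, -1.0, 'slope', 0.004)]
scene lid [('x-', 20, -4.1, 'slope', 0.002), ('x+', 19, 6.8, 'slope', -0.056), ('y+', 19, 1.0, 'slope', 0.001)]
top a 13 out mm [-0.3  1.   2.8] z [ 6.2  9.  15.3]
top b few 0
top c few 0
top d 110 out mm [ 1.1 11.2 18. ] z [16.1 23.2 34.6]
scene a 24 out mm [-1.5  1.3  4.8] z [ 8.5 11.  14.8]
scene b 114 out mm [ 2.9 13.6 16.9] z [17.3 23.6 33.7]
scene c few 0
scene d few 0
```

```bash
python3 -c "
from box import *
B=np.c_[bx,np.cross([0,0,1],bx),[0,0,1]]
g,W=snap('scene');L=(W-bc)@B;L[...,0]-=.0055
f=g['frame'];h=cv2.cvtColor(f,cv2.COLOR_RGB2HSV)
r=-L[...,0]-.065
m=(abs(L[...,1])<.022)&(r>-.03)&(r<.04)&(L[...,2]>-.03)&(L[...,2]<.05)
for z in np.arange(-.03,.05,.006):
    k=m&(abs(L[...,2]-z)<.003)
    if k.sum(): print(round(z*1e3),k.sum(),(np.percentile(r[k],[10,50,90])*1e3).round(1),np.median(h[k],0),)
c=f[215:335,180:320];cv2.imwrite('pics/s5.png',cv2.resize(c,None,fx=4.5,fy=4.5,interpolation=2)[...,::-1])"
```

```text
-30 14 [-11.1  -9.8  -9.1] [ 25.  16. 198.]
-24 8 [-10.3  -9.5  -8.6] [ 26.  14. 190.]
-6 7 [-1.6 -0.5  0.5] [ 38.   9. 196.]
0 6 [-2.5 -1.7 -0.4] [ 78.   8. 193.]
6 12 [-22.4 -13.4  -9.3] [ 20.   28.  170.5]
12 168 [-27.3 -18.3  -9.3] [ 20.  30. 174.]
18 20 [-27.2 -17.1  13.2] [ 20.   30.5 171.5]
24 56 [ 7.9 12.  15.1] [110.  66. 111.]
30 42 [ 8.   9.5 14. ] [111.   64.5 106.5]
36 35 [7.2 8.3 9.7] [110.  52. 108.]
42 2 [8.  8.6 9.1] [109.5  14.  125.5]
```

View pics/s5.png

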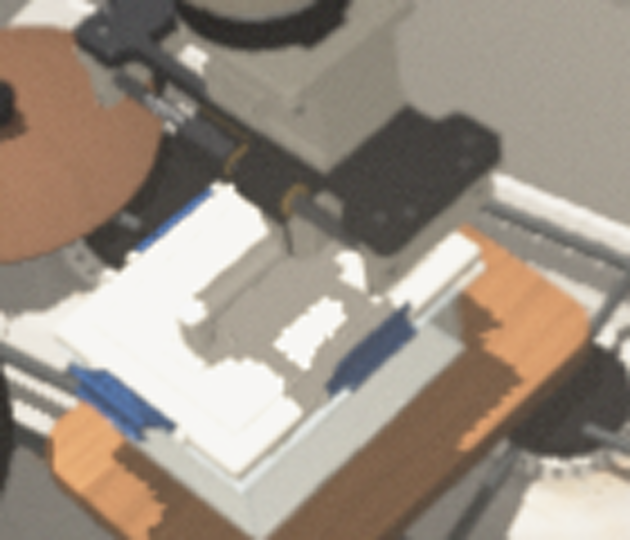

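The picture shows clip c (370,350) still raised; the finger went down outside it and pushed the box over. I'll come down further inward this time.

Emit:
{"api": "arm_command", "payload": {
  "dp": [
    [0, -0.8, 0],
    [0, -0.8, 0],
    [0, -0.79, 0],
    [0, 0, 0.9],
    [0, 0, 0.5],
    [0, 0, 0.24],
    [0, 0, 0.24],
    [0, 0, 0.24],
    [0, 0, 0.24],
    [0, 0, 0]
  ],
  "angular": [
    [0, 0, 0],
    [0, 0, 0],
    [0, 0, 0],
    [0, 0, 0],
    [0, 0, 0],
    [0, 0, 0],
    [0, 0, 0],
    [0, 0, 0],
    [0, 0, 0],
    [0, 0, 0]
  ],
  "claw": [0, 0, 0, 0, 0, 0, 0, 0, 0, 0]
}}

```text
clock: 24.9
position: [0.4245, 0.2376, 0.1413]
ee_rot: [-2.43, -1.991, 0.001]
force: [1.2, 0.6, 0.8]
width: 0.008
gripper_force: 0.0
```

Emit:
{"api": "arm_command", "payload": {
  "dp": [
    [0, -0.18, 0],
    [0, -0.18, 0.1],
    [0, 0, 0.28],
    [0, 0, 0.28],
    [0, 0, 0.28],
    [0, 0, 0.28],
    [0, 0, 0]
  ],
  "angular": [
    [0, 0, 0],
    [0, 0, 0],
    [0, 0, 0],
    [0, 0, 0],
    [0, 0, 0],
    [0, 0, 0],
    [0, 0, 0]
  ],
  "claw": [0, 0, 0, 0, 0, 0, 0]
}}

```text
clock: 25.6
position: [0.4155, 0.2392, 0.1103]
ee_rot: [-2.43, -1.991, 0.002]
force: [0.1, -0.7, 0.0]
width: 0.005
gripper_force: 0.0
```

```bash
python3 go.py; python3 edge.py .011|grep lid; python3 cl.py 5.5 .5
```

```text
tcp box mm [-97.4   0.6 -16.5] F box [ 0.2 -0.7  0. ] j [ 0.13  0.56 -1.04  2.    0.61  0.93 -1.43]
top lid [('x-', 20, -7.0, 'slope', -0.018), ('x+', 26, 4.5, 'slope', 0.004), ('y-', 19, -0.7, 'slope', 0.013), ('y+', 18, -1.2, 'slope', 0.001)]
scene lid [('x-', 10, -4.8, 'slope', -0.084), ('x+', 26, 5.4, 'slope', 0.008), ('y+', 19, 1.1, 'slope', -0.002)]
top a 23 out mm [0.1 1.6 3.1] z [ 6.  10.4 14.4]
top b 161 out mm [-0.9  7.1 15.5] z [13.6 22.9 35.1]
top c 34 out mm [-2.   2.8  7.7] z [11.5 22.2 35.5]
top d 109 out mm [ 0.9 11.  18.4] z [15.2 23.6 34.6]
scene a 24 out mm [-0.9  0.5  4.7] z [ 8.1 12.3 14.8]
scene b 112 out mm [ 3.2 13.3 16.7] z [18.1 23.9 34.8]
scene c few 0
scene d few 0
```

Clip c is still raised, more steeply than I assumed. I'll put the fingers inside it, between handle and clip, and sweep it outward first.

Emit:
{"api": "arm_command", "payload": {
  "dp": [
    [0, 0, -0.9],
    [0, 0, -1],
    [0, 0, -1],
    [0, 0.5, -0.7],
    [0, 1, 0],
    [0, 1, 0],
    [0, 0.02, 0],
    [0, 0, 0.7],
    [0, 0, 0.8],
    [0, 0, 0.74]
  ],
  "angular": [
    [0, 0, 0],
    [0, 0, 0],
    [0, 0, 0],
    [0, 0, 0],
    [0, 0, 0],
    [0, 0, 0],
    [0, 0, 0],
    [0, 0, 0],
    [0, 0, 0],
    [0, 0, 0]
  ],
  "claw": [0, 0, 0, 0, 0, 0, 0, 0, 0, 0]
}}

```text
clock: 26.8
position: [0.4772, 0.2274, 0.145]
ee_rot: [-2.43, -1.991, -0.001]
force: [-0.4, -0.5, -0.5]
width: 0.006
gripper_force: 0.0
```

```bash
python3 go.py -66.4 0.5 17 4
```

```text
tcp box mm [-34.5   1.3  18.2] F box [-0.3 -0.6 -0.5] j [ 0.18  0.59 -1.05  1.85  0.59  1.05 -1.3 ]
rows 4 dp [-0.008, -0.319, 0.012] ang [0.0, -0.001, 0.001] | pos [0.4772 0.2274 0.145 ] t 26.8
```

Emit:
{"api": "arm_command", "payload": {
  "dp": [
    [0, -0.32, 0],
    [0, -0.32, 0],
    [0, -0.32, 0],
    [0, -0.32, 0],
    [0, 0, 0]
  ],
  "angular": [
    [0, 0, 0],
    [0, 0, 0],
    [0, 0, 0],
    [0, 0, 0],
    [0, 0, 0]
  ],
  "claw": [0, 0, 0, 0, 0]
}}

```text
clock: 27.3
position: [0.4452, 0.2342, 0.1462]
ee_rot: [2.428, 1.993, 0.001]
force: [-0.1, -0.0, -0.5]
width: 0.007
gripper_force: 0.0
```

```bash
python3 go.py; python3 edge.py .011|grep lid; python3 cl.py 5.6 .5|grep " [cb]"
```

```text
tcp box mm [-67.3   1.6  19.4] F box [-0.  -0.  -0.5] j [ 0.18  0.55 -1.07  1.91  0.57  1.02 -1.34]
top lid [('x-', 11, -5.5, 'slope', -0.002), ('x+', 26, 4.2, 'slope', 0.002), ('y-', 19, -0.8, 'slope', -0.006), ('y+', 13, -1.0, 'slope', -0.013)]
scene lid [('x-', 14, -2.7, 'slope', -0.351), ('x+', 18, 5.0, 'slope', 0.03), ('y+', 19, 1.4, 'slope', -0.007)]
top b 136 out mm [-1.1  7.3 14.3] z [15.5 23.4 35.1]
top c few 0
scene b 109 out mm [ 3.2 13.4 17. ] z [17.8 23.9 34.1]
scene c few 0
```

Emit:
{"api": "arm_command", "payload": {
  "dp": [
    [0, 0, 0.17],
    [0, -0.36, 0],
    [0, -0.36, 0],
    [0, -0.36, 0],
    [0, 0, 0],
    [0, 0, 0.3],
    [0, 0, 0.3],
    [0, 0, 0.3],
    [0, 0, 0.3],
    [0, 0, 0]
  ],
  "angular": [
    [0, 0, 0],
    [0, 0, 0],
    [0, 0, 0],
    [0, 0, 0],
    [0, 0, 0],
    [0, 0, 0],
    [0, 0, 0],
    [0, 0, 0],
    [0, 0, 0],
    [0, 0, 0]
  ],
  "claw": [0, 0, 0, 0, 0, 0, 0, 0, 0, 0]
}}

```text
clock: 28.5
position: [0.4194, 0.2383, 0.1099]
ee_rot: [-2.43, -1.991, 0.003]
force: [-0.1, 0.1, -0.2]
width: 0.006
gripper_force: 0.0
```

```bash
python3 go.py; python3 edge.py .011|grep lid; python3 cl.py 5.6 .5|grep " [cb]"
```

```text
tcp box mm [-93.3   0.5 -16.9] F box [-0.1  0.1 -0.2] j [ 0.13  0.57 -1.04  1.99  0.61  0.94 -1.42]
top lid [('x-', 17, -5.6, 'slope', -0.011), ('x+', 26, 4.4, 'slope', 0.003), ('y-', 19, -1.0, 'slope', -0.01), ('y+', 17, -0.9, 'slope', -0.0)]
scene lid [('x-', 11, -4.4, 'slope', -0.13), ('x+', 24, 5.4, 'slope', -0.005), ('y+', 19, 1.1, 'slope', 0.004)]
top b 161 out mm [-1.   7.1 14.8] z [14.7 24.1 34.7]
top c 22 out mm [ 0.   3.1 16.7] z [-5.3  8.8 13.6]
scene b 111 out mm [ 3.4 13.9 17. ] z [18.3 23.8 34.9]
scene c 42 out mm [ 4.4 12.9 19.2] z [-10.1  -1.8  10.6]
```

Clip c is now swung down. I'll push it in slowly.

Emit:
{"api": "arm_command", "payload": {
  "dp": [
    [0, 0.08, 0],
    [0, 0.08, 0],
    [0, 0.06, 0],
    [0, 0, 0]
  ],
  "angular": [
    [0, 0, 0],
    [0, 0, 0],
    [0, 0, 0],
    [0, 0, 0]
  ],
  "claw": [0, 0, 0, 0]
}}

```text
clock: 29.1
position: [0.4255, 0.2377, 0.1112]
ee_rot: [-2.43, -1.991, -0.0]
force: [0.9, 0.6, 0.2]
width: 0.006
gripper_force: 0.0
```

Emit:
{"api": "arm_command", "payload": {
  "dp": [
    [0, 0.06, 0],
    [0, 0, 0]
  ],
  "angular": [
    [0, 0, 0],
    [0, 0, 0]
  ],
  "claw": [0, 0]
}}

```text
clock: 29.3
position: [0.4266, 0.2375, 0.1111]
ee_rot: [-2.43, -1.991, 0.0]
force: [-1.4, 1.0, 0.4]
width: 0.006
gripper_force: 0.4
```

Emit:
{"api": "arm_command", "payload": {
  "dp": [
    [0, 0.06, 0],
    [0, 0, 0]
  ],
  "angular": [
    [0, 0, 0],
    [0, 0, 0]
  ],
  "claw": [0, 0]
}}

```text
clock: 29.5
position: [0.4275, 0.2372, 0.111]
ee_rot: [-2.429, -1.991, 0.001]
force: [-3.7, 1.1, -0.6]
width: 0.007
gripper_force: 1.6
```

Emit:
{"api": "arm_command", "payload": {
  "dp": [
    [0, 0.06, 0],
    [0, 0, 0]
  ],
  "angular": [
    [0, 0, 0],
    [0, 0, 0]
  ],
  "claw": [0, 0]
}}

```text
clock: 29.7
position: [0.4302, 0.2367, 0.1112]
ee_rot: [2.43, 1.991, 0.001]
force: [0.3, 0.7, 0.4]
width: 0.004
gripper_force: 0.0
```

```bash
python3 go.py; python3 edge.py .011|grep lid; python3 cl.py 5.6 .5|grep " [cb]"
```

```text
tcp box mm [-82.4   1.1 -15.6] F box [0.1 0.7 0.4] j [ 0.14  0.58 -1.03  1.97  0.62  0.94 -1.41]
top lid [('x-', 11, -5.5, 'slope', -0.046), ('x+', 26, 4.4, 'slope', 0.001), ('y-', 19, -0.8, 'slope', -0.003), ('y+', 15, -0.7, 'slope', -0.007)]
scene lid [('x-', 11, -4.8, 'slope', -0.082), ('x+', 16, 6.1, 'slope', -0.057), ('y+', 19, 1.2, 'slope', -0.008)]
top b 161 out mm [-0.8  6.9 15. ] z [14.2 24.6 34.4]
top c few 0
scene b 115 out mm [ 2.7 13.3 16.8] z [17.2 23.3 34.9]
scene c few 3
```

Clip c snapped: 3.7 N, then 0. For clip b (+y) I'll use the same inner sweep.

Emit:
{"api": "arm_command", "payload": {
  "dp": [
    [0, -0.25, 0],
    [0, 0, -0.9],
    [0, 0, -1],
    [0, 0, -1],
    [0, 0, -0.7],
    [0.68, 0.92, 0],
    [0.69, 0.92, 0],
    [0.69, 0.92, 0],
    [0.69, 0.92, 0],
    [0, 0.08, 0]
  ],
  "angular": [
    [0, 0, 0],
    [0, 0, 0],
    [0, 0, 0],
    [0, 0, 0],
    [0, 0, 0],
    [0, 0, 0],
    [0, 0, 0],
    [0, 0, 0],
    [0, 0, 0],
    [0, 0, 0]
  ],
  "claw": [0, 0, 0, 0, 0, 0, 0, 0, 0, 0]
}}

```text
clock: 30.9
position: [0.5313, 0.2882, 0.2007]
ee_rot: [-2.43, -1.989, -0.002]
force: [1.4, 0.4, -0.8]
width: 0.008
gripper_force: 0.0
```

```bash
python3 go.py 5.5 70 17 4; python3 edge.py .011|grep lid; python3 cl.py 5.6 .5|grep " [cbda]"
```

```text
tcp box mm [ 6.5 71.5 73.9] F box [ 1.3  0.7 -0.8] j [ 0.07  0.64 -1.03  1.6   0.57  1.23 -1.27]
rows 4 dp [-0.016, -0.01, 0.569] ang [0.0, -0.003, -0.002] | pos [0.5313 0.2882 0.2007] t 30.9
top lid [('x+', 26, 4.2, 'slope', 0.005), ('y-', 12, -1.1, 'slope', -0.012)]
scene lid [('x-', 26, -3.7, 'slope', 0.001), ('x+', 10, 4.2, 'slope', -0.004), ('y-', 19, 0.1, 'slope', -0.007), ('y+', 19, 0.4, 'slope', -0.004)]
top a 23 out mm [-0.3  1.1  2.8] z [ 6.6 10.7 13.3]
top b few 0
top c few 0
top d 109 out mm [ 0.8 11.2 17.6] z [15.6 23.9 34.2]
scene a few 0
scene b 66 out mm [ 3.6 14.2 17.5] z [18.8 23.1 32.3]
scene c 33 out mm [0.7 2.4 3.7] z [ 9.  11.3 13. ]
scene d 193 out mm [ 0.  8. 16.] z [13.7 21.7 30.8]
```

Emit:
{"api": "arm_command", "payload": {
  "dp": [
    [-0.06, -0.04, 0.5],
    [0, 0, 0.6],
    [0, 0, 0.6],
    [0, 0, 0.57],
    [0.32, 0, 0],
    [0.32, 0, 0],
    [0.32, 0, 0],
    [0.32, 0, 0],
    [0, 0, 0.1],
    [0, 0, 0]
  ],
  "angular": [
    [0, 0, 0],
    [0, 0, 0],
    [0, 0, 0],
    [0, 0, 0],
    [0, 0, 0],
    [0, 0, 0],
    [0, 0, 0],
    [0, 0, 0],
    [0, 0, 0],
    [0, 0, 0]
  ],
  "claw": [0, 0, 0, 0, 0, 0, 0, 0, 0, 0]
}}

```text
clock: 32.1
position: [0.534, 0.3175, 0.1418]
ee_rot: [-2.429, -1.992, -0.0]
force: [-0.4, 0.6, 0.1]
width: 0.007
gripper_force: 0.0
```

```bash
python3 go.py 5.5 111 14.5 2; python3 edge.py .011|grep lid; python3 cl.py 5.6 .5|grep " b"
```

```text
tcp box mm [  3.5 100.8  15. ] F box [-0.5  0.5  0.1] j [-0.02  0.71 -0.98  1.63  0.64  1.15 -1.35]
rows 2 dp [0.205, 0.04, 0.01] ang [0.0, -0.0, 0.003] | pos [0.534  0.3175 0.1418] t 32.1
top lid [('x+', 26, 4.4, 'slope', 0.005), ('y-', 9, -1.3, 'slope', 0.0)]
scene lid [('x-', 26, -3.6, 'slope', 0.0), ('x+', 15, 4.4, 'slope', -0.024), ('y-', 19, -0.3, 'slope', -0.005)]
top b few 0
scene b 22 out mm [20.4 25.8 27.9] z [12.7 14.1 16.8]
```

Clip b is level. I'll move out, go down, then push in.

Emit:
{"api": "arm_command", "payload": {
  "dp": [
    [0.22, 0.04, 0],
    [0.2, 0.04, 0],
    [0, 0, 0],
    [0, 0, 0.3],
    [0, 0, 0.3],
    [0, 0, 0.3],
    [0, 0, 0.34],
    [0, 0, 0]
  ],
  "angular": [
    [0, 0, 0],
    [0, 0, 0],
    [0, 0, 0],
    [0, 0, 0],
    [0, 0, 0],
    [0, 0, 0],
    [0, 0, 0],
    [0, 0, 0]
  ],
  "claw": [0, 0, 0, 0, 0, 0, 0, 0]
}}

```text
clock: 33.1
position: [0.5378, 0.3266, 0.1094]
ee_rot: [-2.43, -1.991, 0.002]
force: [-0.2, 0.0, -0.6]
width: 0.002
gripper_force: 0.4
```

```bash
python3 go.py; python3 edge.py .011|grep lid; python3 cl.py 5.6 .5|grep " b"
```

```text
tcp box mm [  5.4 110.4 -17.4] F box [-0.2 -0.  -0.6] j [-0.05  0.75 -0.95  1.64  0.67  1.11 -1.38]
top lid [('x+', 26, 4.3, 'slope', 0.002), ('y-', 7, -0.8, 'slope', -0.029)]
scene lid [('x-', 24, -4.3, 'slope', 0.015), ('x+', 15, 6.2, 'slope', 0.066), ('y-', 19, 0.0, 'slope', -0.001)]
top b few 0
scene b few 0
```

Emit:
{"api": "arm_command", "payload": {
  "dp": [
    [-0.08, 0, 0],
    [-0.08, 0, 0],
    [-0.08, 0, 0],
    [0, 0, 0]
  ],
  "angular": [
    [0, 0, 0],
    [0, 0, 0],
    [0, 0, 0],
    [0, 0, 0]
  ],
  "claw": [0, 0, 0, 0]
}}

```text
clock: 33.7
position: [0.5371, 0.3204, 0.1109]
ee_rot: [2.43, 1.99, -0.001]
force: [-0.0, -0.1, -1.0]
width: 0.004
gripper_force: 0.0
```

Emit:
{"api": "arm_command", "payload": {
  "dp": [
    [-0.06, 0, 0],
    [0, 0, 0]
  ],
  "angular": [
    [0, 0, 0],
    [0, 0, 0]
  ],
  "claw": [0, 0]
}}

```text
clock: 33.9
position: [0.5367, 0.3193, 0.1109]
ee_rot: [2.43, 1.991, -0.0]
force: [0.3, -0.3, -0.0]
width: 0.004
gripper_force: 0.0
```

Emit:
{"api": "arm_command", "payload": {
  "dp": [
    [-0.06, 0, 0],
    [0, 0, 0]
  ],
  "angular": [
    [0, 0, 0],
    [0, 0, 0]
  ],
  "claw": [0, 0]
}}

```text
clock: 34.1
position: [0.5364, 0.3183, 0.111]
ee_rot: [-2.43, -1.991, -0.001]
force: [0.9, 0.1, -1.1]
width: 0.008
gripper_force: 0.3
```

Emit:
{"api": "arm_command", "payload": {
  "dp": [
    [-0.06, 0, 0],
    [0, 0, 0]
  ],
  "angular": [
    [0, 0, 0],
    [0, 0, 0]
  ],
  "claw": [0, 0]
}}

```text
clock: 34.3
position: [0.5361, 0.3175, 0.1112]
ee_rot: [-2.429, -1.991, -0.002]
force: [0.0, 3.4, -1.0]
width: 0.004
gripper_force: 1.5
```

```bash
python3 go.py; python3 edge.py .011|grep lid; python3 cl.py 5.6 .5|grep " b"
```

```text
tcp box mm [  5.5 101.1 -15.6] F box [-0.6  3.3 -1. ] j [-0.03  0.74 -0.96  1.65  0.67  1.1  -1.37]
top lid [('x+', 26, 4.2, 'slope', 0.002), ('y-', 7, -0.2, 'slope', 0.029)]
scene lid [('x-', 23, -2.3, 'slope', 0.018), ('x+', 13, 5.0, 'slope', 0.08), ('y-', 19, 0.3, 'slope', -0.006)]
top b few 0
scene b few 0
```

Emit:
{"api": "arm_command", "payload": {
  "dp": [
    [-0.06, 0, 0],
    [0, 0, 0]
  ],
  "angular": [
    [0, 0, 0],
    [0, 0, 0]
  ],
  "claw": [0, 0]
}}

```text
clock: 34.7
position: [0.5356, 0.3161, 0.1111]
ee_rot: [-2.429, -1.991, -0.002]
force: [0.6, 7.0, -1.4]
width: 0.006
gripper_force: 2.6
```

Emit:
{"api": "arm_command", "payload": {
  "dp": [
    [-0.04, 0, 0],
    [0, 0, 0]
  ],
  "angular": [
    [0, 0, 0],
    [0, 0, 0]
  ],
  "claw": [0, 0]
}}

```text
clock: 34.9
position: [0.5356, 0.3156, 0.1112]
ee_rot: [-2.428, -1.991, -0.003]
force: [0.2, 7.5, -2.2]
width: 0.005
gripper_force: 3.5
```

```bash
python3 go.py; python3 edge.py .011|grep lid
```

```text
tcp box mm [  5.4  99.2 -15.6] F box [-1.3  7.4 -2.2] j [-0.02  0.74 -0.96  1.66  0.67  1.1  -1.37]
top lid [('x+', 26, 3.8, 'slope', -0.006), ('y-', 7, 1.3, 'slope', -0.007)]
scene lid [('x-', 25, -3.1, 'slope', 0.001), ('x+', 13, 4.8, 'slope', 0.067), ('y-', 19, 2.4, 'slope', 0.001)]
```

Emit:
{"api": "arm_command", "payload": {
  "dp": [
    [0, 0, 0.1],
    [0, 0, 0.1],
    [0, 0, 0]
  ],
  "angular": [
    [0, 0, 0],
    [0, 0, 0],
    [0, 0, 0]
  ],
  "claw": [0, 0, 0]
}}

```text
clock: 35.3
position: [0.5363, 0.3165, 0.107]
ee_rot: [-2.428, -1.991, -0.007]
force: [1.6, 7.8, 2.0]
width: 0.009
gripper_force: 4.2
```

Emit:
{"api": "arm_command", "payload": {
  "dp": [
    [-0.06, 0, 0.02],
    [0, 0, 0]
  ],
  "angular": [
    [0, 0, 0],
    [0, 0, 0]
  ],
  "claw": [0, 0]
}}

```text
clock: 35.5
position: [0.5362, 0.316, 0.1071]
ee_rot: [-2.427, -1.991, -0.01]
force: [2.1, 10.9, 2.6]
width: 0.005
gripper_force: 5.4
```

```bash
python3 go.py; python3 edge.py .011|grep lid; python3 cl.py 5.6 -2|grep " b"
```

```text
tcp box mm [  5.9  99.7 -19.7] F box [-0.1 11.1  2.6] j [-0.02  0.75 -0.96  1.66  0.67  1.09 -1.37]
top lid [('x+', 26, 4.0, 'slope', -0.001), ('y-', 7, 1.8, 'slope', -0.034)]
scene lid [('x-', 22, -1.0, 'slope', 0.024), ('x+', 13, 5.4, 'slope', 0.067), ('y-', 19, 1.8, 'slope', -0.014)]
top b few 0
scene b few 0
```

Emit:
{"api": "arm_command", "payload": {
  "dp": [
    [0.5, 0, 0],
    [0.5, 0, 0],
    [0, 0, -1],
    [0, 0, -1],
    [0, 0, -1],
    [0, 0, -0.8],
    [-1, 0, 0],
    [-1, 0, 0],
    [-1, 0, 0],
    [-1, 0, 0]
  ],
  "angular": [
    [0, 0, 0],
    [0, 0, 0],
    [0, 0, 0],
    [0, 0, 0],
    [0, 0, 0],
    [0, 0, 0],
    [0, 0, 0],
    [0, 0, 0],
    [0, 0, 0],
    [0, 0, 0]
  ],
  "claw": [0, 0, 0, 0, 0, 0, 0, 0, 0, 0]
}}

```text
clock: 36.7
position: [0.5202, 0.2382, 0.2]
ee_rot: [2.429, 1.991, -0.003]
force: [-0.4, -0.8, -1.0]
width: 0.0
gripper_force: 0.0
```

```bash
python3 go.py; python3 edge.py .011|grep lid; python3 cl.py 5.4 -2; python3 -c "
from box import *
B=np.c_[bx,np.cross([0,0,1],bx),[0,0,1]]
g,W=snap('scene');L=(W-bc)@B;L[...,0]-=.0054;L[...,1]+=.002
h=cv2.cvtColor(g['frame'],cv2.COLOR_RGB2HSV)
for nm,ax,sg,half in(('b',1,1,.085),('c',0,-1,.065)):
  r=sg*L[...,ax]-half
  m=(abs(L[...,1-ax])<.02)&(r>-.03)&(r<.04)
  for z in np.arange(-.032,.04,.005):
    k=m&(abs(L[...,2]-z)<.0025)
    if k.sum(): print(nm,round(z*1e3),k.sum(),(np.percentile(r[k],[10,50,90])*1e3).round(1),np.median(h[k],0))
"
```

```text
tcp box mm [ 5.5 20.3 73.2] F box [-0.2 -0.9 -1. ] j [ 0.17  0.59 -1.06  1.68  0.55  1.2  -1.22]
top lid [('x+', 24, 3.7, 'slope', -0.006), ('y-', 9, 1.6, 'slope', 0.028)]
scene lid [('x-', 26, -3.3, 'slope', -0.005), ('x+', 14, 4.5, 'slope', -0.046), ('y-', 10, 2.1, 'slope', 0.013), ('y+', 19, -1.3, 'slope', 0.01)]
top a 22 out mm [-0.8  0.8  2.4] z [ 6.  11.4 13.1]
top b few 0
top c few 0
top d 65 out mm [ 0.8 10.6 17.7] z [15.3 22.8 34.5]
scene a 12 out mm [-1.3  0.1  2.7] z [ 8.7 12.2 14. ]
scene b 86 out mm [0.2 2.8 4.5] z [-14.3   7.3  11.6]
scene c few 7
scene d 84 out mm [-0.2  8.4 16. ] z [15.  22.9 31.8]
b -32 3 [-10.   -9.8  -9.1] [ 30.  10. 208.]
b -22 3 [2.9 3.4 4.6] [108.  60. 132.]
b -17 14 [2.5 3.6 4.5] [110.  85. 125.]
b -12 16 [2.6 3.4 4.3] [109.5  96.  121. ]
b -7 9 [2.4 3.  4.4] [110. 101. 125.]
b -2 14 [2.7 3.7 4.4] [109.5 102.5 127. ]
b 3 15 [2.4 3.4 4.5] [110.  90. 113.]
b 8 110 [-22.4  -8.    3.2] [ 30.   4. 246.]
b 13 154 [-27.6 -17.3   0.1] [ 23.    4.5 246. ]
b 18 6 [-28.4 -26.  -10.4] [ 21.   30.  181.5]
c -32 2 [-10.4 -10.4 -10.4] [ 25.5  13.  193. ]
c -27 3 [-10.2 -10.1  -9.4] [ 30.  10. 185.]
c -22 3 [6.9 7.6 7.6] [ 80.   6. 158.]
c -17 27 [5.5 7.6 8.8] [110.  45. 121.]
c -12 22 [4.9 6.4 7.4] [111.   63.5 106. ]
c -7 25 [4.9 6.  7.2] [111.  67. 106.]
c -2 23 [3.8 5.4 6.3] [111.  64. 102.]
c 3 20 [3.7 4.9 6.8] [111.  58.  99.]
c 8 103 [-19.1  -5.9   4.5] [ 21.  32. 171.]
c 13 169 [-26.7 -14.9   1.4] [ 20.  31. 173.]
c 18 7 [-26.9 -20.2  -9.8] [ 20.  30. 192.]
```

Clip b is shut and vertical. Clip c leans about 0.1 rad, so I'll press it home later. Clip d (-y) is next.

Emit:
{"api": "arm_command", "payload": {
  "dp": [
    [-0.9, -0.05, 0],
    [-0.9, 0, 0],
    [-0.9, 0, 0],
    [-0.87, 0, 0],
    [0, 0, 0],
    [0, 0, 0],
    [0, 0, 0.7],
    [0, 0, 0.8],
    [0, 0, 0.75],
    [0, 0, 0]
  ],
  "angular": [
    [0, 0, 0],
    [0, 0, 0],
    [0, 0, 0],
    [0, 0, 0],
    [0, 0, 0],
    [0, 0, 0],
    [0, 0, 0],
    [0, 0, 0],
    [0, 0, 0],
    [0, 0, 0]
  ],
  "claw": [0, 0, 0, 0, 0, 0, 0, 0, 0, 0]
}}

```text
clock: 37.95
position: [0.5007, 0.1531, 0.1423]
ee_rot: [-2.426, -1.993, 0.004]
force: [-0.8, -0.5, 0.4]
width: 0.002
gripper_force: 0.0
```

```bash
python3 go.py 4.3 -101 17 4; python3 edge.py .011|grep lid; python3 cl.py 4.3 -2
```

```text
tcp box mm [  3.2 -67.   15.5] F box [-0.7 -0.7  0.4] j [ 0.34  0.59 -1.05  1.86  0.59  1.05 -1.15]
rows 4 dp [-0.34, 0.011, -0.014] ang [-0.005, 0.001, 0.004] | pos [0.5007 0.1531 0.1423] t 37.95
top lid [('x+', 7, 3.3, 'slope', 0.138)]
scene lid [('x-', 26, -2.9, 'slope', -0.006), ('x+', 26, 4.8, 'slope', 0.009), ('y-', 10, -0.1, 'slope', -0.109), ('y+', 19, -1.5, 'slope', 0.009)]
top a few 4
top b few 0
top c few 0
top d few 4
scene a 20 out mm [-1.4  0.8  3.8] z [10.3 12.  15.5]
scene b 61 out mm [0.3 2.5 4.3] z [-10.9   8.7  12.3]
scene c 33 out mm [-1.1  1.1  4.2] z [ 5.3 10.2 14.2]
scene d few 0
```

Emit:
{"api": "arm_command", "payload": {
  "dp": [
    [-0.34, 0, 0],
    [-0.34, 0, 0],
    [-0.34, 0, 0],
    [-0.34, 0, 0],
    [0, 0, 0.06],
    [-0.28, 0.02, 0],
    [-0.28, 0.02, 0],
    [0, 0, 0]
  ],
  "angular": [
    [0, 0, 0],
    [0, 0, 0],
    [0, 0, 0],
    [0, 0, 0],
    [0, 0, 0],
    [0, 0, 0],
    [0, 0, 0],
    [0, 0, 0]
  ],
  "claw": [0, 0, 0, 0, 0, 0, 0, 0]
}}

```text
clock: 38.95
position: [0.4933, 0.1035, 0.1425]
ee_rot: [2.431, 1.99, -0.001]
force: [-1.3, 0.6, -0.5]
width: 0.003
gripper_force: 0.0
```

```bash
python3 go.py 4.3 -115 -18 4; python3 edge.py .011|grep lid; python3 cl.py 4.3 -2|grep " d"
```

```text
tcp box mm [   5.6 -117.1   15.7] F box [-1.4  0.4 -0.5] j [ 0.46  0.56 -1.07  1.91  0.58  1.02 -1.07]
rows 4 dp [0.021, -0.013, 0.337] ang [-0.0, 0.001, -0.002] | pos [0.4933 0.1035 0.1425] t 38.95
top lid [('x-', 12, -4.7, 'slope', -0.025), ('x+', 5, 3.2, 'slope', 0.077), ('y+', 17, -3.4, 'slope', 0.002)]
scene lid [('x-', 26, -2.9, 'slope', -0.009), ('x+', 26, 4.9, 'slope', -0.0), ('y-', 19, 4.8, 'slope', 0.021), ('y+', 19, -1.3, 'slope', 0.015)]
top d few 0
scene d 25 out mm [ 8.6 13.  21.7] z [11.7 13.2 16.9]
```

Emit:
{"api": "arm_command", "payload": {
  "dp": [
    [0.05, 0, 0.2],
    [0, 0, 0.3],
    [0, 0, 0.3],
    [0, 0, 0.3],
    [0, 0, 0.26],
    [0, 0, 0],
    [0.12, 0, 0],
    [0.12, 0, 0],
    [0, 0, 0]
  ],
  "angular": [
    [0, 0, 0],
    [0, 0, 0],
    [0, 0, 0],
    [0, 0, 0],
    [0, 0, 0],
    [0, 0, 0],
    [0, 0, 0],
    [0, 0, 0],
    [0, 0, 0]
  ],
  "claw": [0, 0, 0, 0, 0, 0, 0, 0, 0]
}}

```text
clock: 40.05
position: [0.4947, 0.1117, 0.1086]
ee_rot: [2.43, 1.991, -0.001]
force: [-0.6, -2.5, -1.3]
width: 0.005
gripper_force: 1.1
```

```bash
python3 go.py; python3 edge.py .011|grep lid; python3 cl.py 4.3 -2|grep " d"
```

```text
tcp box mm [   5.4 -108.8  -18.2] F box [-0.1 -2.6 -1.3] j [ 0.4   0.61 -1.03  1.94  0.64  0.97 -1.13]
top lid [('x-', 13, -4.9, 'slope', -0.012), ('x+', 6, 3.0, 'slope', 0.033), ('y+', 19, -2.7, 'slope', 0.005)]
scene lid [('x-', 26, -3.2, 'slope', -0.008), ('x+', 26, 5.0, 'slope', 0.002), ('y-', 19, 5.6, 'slope', 0.026), ('y+', 19, 1.3, 'slope', 0.011)]
top d few 0
scene d few 0
```

Emit:
{"api": "arm_command", "payload": {
  "dp": [
    [0.06, 0, 0],
    [0, 0, 0]
  ],
  "angular": [
    [0, 0, 0],
    [0, 0, 0]
  ],
  "claw": [0, 0]
}}

```text
clock: 40.45
position: [0.495, 0.1129, 0.1085]
ee_rot: [2.43, 1.991, -0.001]
force: [-0.7, -4.3, -2.9]
width: 0.003
gripper_force: 1.9
```

Emit:
{"api": "arm_command", "payload": {
  "dp": [
    [0.06, 0, 0],
    [0, 0, 0]
  ],
  "angular": [
    [0, 0, 0],
    [0, 0, 0]
  ],
  "claw": [0, 0]
}}

```text
clock: 40.65
position: [0.4957, 0.1156, 0.109]
ee_rot: [-2.429, -1.991, -0.002]
force: [-0.5, -1.2, 0.5]
width: 0.001
gripper_force: 0.6
```

```bash
python3 go.py; python3 edge.py .011|grep lid; python3 cl.py 4.3 -2|grep " d"
```

```text
tcp box mm [   5.6 -104.8  -17.8] F box [-0.3 -1.3  0.5] j [ 0.4   0.61 -1.03  1.93  0.64  0.97 -1.14]
top lid [('x-', 13, -4.9, 'slope', -0.01), ('x+', 5, 3.3, 'slope', 0.048), ('y+', 17, -3.7, 'slope', 0.0)]
scene lid [('x-', 26, -3.2, 'slope', -0.006), ('x+', 26, 4.9, 'slope', -0.004), ('y-', 19, 5.3, 'slope', 0.026), ('y+', 19, -0.9, 'slope', 0.012)]
top d few 0
scene d few 2
```

Clip d snapped. I'll press it home lightly, then retreat and check all four.

Emit:
{"api": "arm_command", "payload": {
  "dp": [
    [0.06, 0, 0],
    [0, 0, 0]
  ],
  "angular": [
    [0, 0, 0],
    [0, 0, 0]
  ],
  "claw": [0, 0]
}}

```text
clock: 41.05
position: [0.4959, 0.1169, 0.1089]
ee_rot: [-2.429, -1.991, -0.002]
force: [0.9, -0.5, 0.2]
width: 0.005
gripper_force: 0.0
```

Emit:
{"api": "arm_command", "payload": {
  "dp": [
    [-0.5, 0, 0],
    [0, 0, -1],
    [0, 0, -1],
    [0, 0, -1],
    [0, 0, -0.7],
    [0.7, -0.9, 0],
    [0.9, -1, 0],
    [0.9, -1, 0],
    [0.9, -0.7, 0],
    [0.9, -0.6, 0]
  ],
  "angular": [
    [0, 0, 0],
    [0, 0, 0],
    [0, 0, 0],
    [0, 0, 0],
    [0, 0, 0],
    [0, 0, 0],
    [0, 0, 0],
    [0, 0, 0],
    [0, 0, 0],
    [0, 0, 0]
  ],
  "claw": [0, 0, 0, 0, 0, 0, 0, 0, 0, 0]
}}

```text
clock: 42.05
position: [0.4106, 0.2301, 0.2012]
ee_rot: [2.43, 1.99, 0.0]
force: [0.9, 0.4, -0.0]
width: 0.003
gripper_force: 0.0
```

```bash
python3 go.py; python3 edge.py .011|grep lid
cat > cf.py <<'E'
from box import *
import sys
B=np.c_[bx,np.cross([0,0,1],bx),[0,0,1]];lc=np.array([float(v) for v in sys.argv[1:3]])/1000
for n in("scene","top"):
  g,W=snap(n);L=(W-bc)@B;L[...,:2]-=lc;h=cv2.cvtColor(g["frame"],cv2.COLOR_RGB2HSV)
  for nm,ax,sg,half in(("a",0,1,.065),("b",1,1,.085),("c",0,-1,.065),("d",1,-1,.085)):
    r=sg*L[...,ax]-half;m=(abs(L[...,1-ax])<.022)&(r>-.004)&(r<.04)&(abs(L[...,2]-.005)<.032)&(h[...,0]>98)&(h[...,0]<125)&(h[...,1]>35)
    if m.sum()>8:
      p=np.polyfit(L[...,2][m],r[m],1);print(n,nm,m.sum(),"lean",(-p[0]).round(3),"z",(np.percentile(L[...,2][m],[3,97])*1e3).round(1),"r",(np.percentile(r[m],[3,97])*1e3).round(1))
    else: print(n,nm,"few")
E
python3 cf.py 4.3 -2
```

```text
tcp box mm [-100.3   -9.2   74.4] F box [ 0.9  0.5 -0. ] j [ 0.25  0.44 -1.15  1.91  0.46  1.09 -1.28]
top lid [('x-', 21, -5.1, 'slope', 0.003), ('x+', 26, 3.9, 'slope', -0.001), ('y-', 19, 1.3, 'slope', 0.013), ('y+', 14, -3.3, 'slope', 0.008)]
scene lid [('x-', 18, 0.2, 'slope', -0.078), ('x+', 24, 5.5, 'slope', -0.006), ('y+', 19, -1.3, 'slope', 0.008)]
scene a 31 lean 0.844 z [ 9.4 15.3] r [-1.5  5.3]
scene b 132 lean 0.062 z [-18.  12.] r [-1.1  5. ]
scene c 176 lean 0.123 z [-16.6  12.6] r [0.5 6.4]
scene d few
top a 30 lean 0.177 z [ 6.2 15.1] r [-1.2  3.4]
top b 16 lean 0.337 z [ 6.9 17.1] r [-1.9  3. ]
top c 30 lean 0.281 z [ 3.  14.7] r [-1.5  5.4]
top d 84 lean 0.149 z [-18.4  14.3] r [-2.3  5.6]
```

Clip d is down. I'll press c home.

Emit:
{"api": "arm_command", "payload": {
  "dp": [
    [0.29, 0.2, 0.6],
    [0, 0, 1],
    [0, 0, 1],
    [0, 0, 1],
    [0, 0, 0],
    [0, 0.12, 0],
    [0, 0.12, 0],
    [0, 0.06, 0],
    [0, 0, 0]
  ],
  "angular": [
    [0, 0, 0],
    [0, 0, 0],
    [0, 0, 0],
    [0, 0, 0],
    [0, 0, 0],
    [0, 0, 0],
    [0, 0, 0],
    [0, 0, 0],
    [0, 0, 0]
  ],
  "claw": [0, 0, 0, 0, 0, 0, 0, 0, 0]
}}

```text
clock: 43.15
position: [0.4259, 0.2347, 0.1119]
ee_rot: [2.431, 1.99, 0.002]
force: [-0.3, -0.4, 0.4]
width: 0.006
gripper_force: 0.0
```

Emit:
{"api": "arm_command", "payload": {
  "dp": [
    [0, 0.06, 0],
    [0, 0.04, 0],
    [0, 0, 0]
  ],
  "angular": [
    [0, 0, 0],
    [0, 0, 0],
    [0, 0, 0]
  ],
  "claw": [0, 0, 0]
}}

```text
clock: 43.45
position: [0.4277, 0.2342, 0.1112]
ee_rot: [2.43, 1.991, 0.0]
force: [-0.1, -0.4, 0.4]
width: 0.005
gripper_force: 0.0
```

```bash
python3 go.py -83 -2 -16 1
```

```text
tcp box mm [-84.4  -1.8 -15.6] F box [-0.1 -0.5  0.4] j [ 0.14  0.57 -1.03  1.98  0.61  0.94 -1.4 ]
rows 1 dp [-0.008, 0.056, 0.018] ang [0.001, -0.001, 0.001] | pos [0.4277 0.2342 0.1112] t 43.45
```

Emit:
{"api": "arm_command", "payload": {
  "dp": [
    [0, 0.06, 0],
    [0, 0, 0]
  ],
  "angular": [
    [0, 0, 0],
    [0, 0, 0]
  ],
  "claw": [0, 0]
}}

```text
clock: 43.65
position: [0.4292, 0.2339, 0.1112]
ee_rot: [2.43, 1.991, 0.0]
force: [-0.1, 0.2, 0.2]
width: 0.001
gripper_force: 0.0
```

Emit:
{"api": "arm_command", "payload": {
  "dp": [
    [0, 0.06, 0],
    [0, 0, 0]
  ],
  "angular": [
    [0, 0, 0],
    [0, 0, 0]
  ],
  "claw": [0, 0]
}}

```text
clock: 43.85
position: [0.4303, 0.2337, 0.1111]
ee_rot: [-2.43, -1.991, 0.0]
force: [-1.1, 0.5, 0.4]
width: 0.004
gripper_force: 0.6
```

Emit:
{"api": "arm_command", "payload": {
  "dp": [
    [0, 0.06, 0],
    [0, 0, 0]
  ],
  "angular": [
    [0, 0, 0],
    [0, 0, 0]
  ],
  "claw": [0, 0]
}}

```text
clock: 44.05
position: [0.4305, 0.2337, 0.111]
ee_rot: [-2.428, -1.992, 0.002]
force: [-5.9, 1.3, 1.4]
width: 0.003
gripper_force: 3.1
```

Home. Now the same check on clip a.

Emit:
{"api": "arm_command", "payload": {
  "dp": [
    [0, -0.3, 0],
    [0, 0, -0.9],
    [0, 0, -1],
    [0, 0, -1],
    [0, 0, -0.7],
    [0, 1, 0],
    [0, 1, 0],
    [0, 1, 0],
    [0, 1, 0],
    [0, 1, 0]
  ],
  "angular": [
    [0, 0, 0],
    [0, 0, 0],
    [0, 0, 0],
    [0, 0, 0],
    [0, 0, 0],
    [0, 0, 0],
    [0, 0, 0],
    [0, 0, 0],
    [0, 0, 0],
    [0, 0, 0]
  ],
  "claw": [0, 0, 0, 0, 0, 0, 0, 0, 0, 0]
}}

```text
clock: 45.05
position: [0.5481, 0.2099, 0.2012]
ee_rot: [2.43, 1.99, 0.0]
force: [-0.6, 0.4, 0.1]
width: 0.002
gripper_force: 0.0
```

Emit:
{"api": "arm_command", "payload": {
  "dp": [
    [0, 1, 0],
    [0, 1, 0],
    [0, 0.8, 0],
    [0, 0, 0],
    [0, 0, 0]
  ],
  "angular": [
    [0, 0, 0],
    [0, 0, 0],
    [0, 0, 0],
    [0, 0, 0],
    [0, 0, 0]
  ],
  "claw": [0, 0, 0, 0, 0]
}}

```text
clock: 45.55
position: [0.6153, 0.1967, 0.2009]
ee_rot: [-2.43, -1.991, 0.0]
force: [-0.5, 0.3, -0.1]
width: 0.008
gripper_force: 0.0
```

```bash
python3 edge.py .011|grep lid; python3 cf.py 4.8 -1.8; python3 go.py 102 -1.8 -16 4
```

```text
top lid [('x-', 22, -5.0, 'slope', 0.001), ('y+', 13, -2.5, 'slope', 0.029)]
scene lid [('x-', 26, -3.9, 'slope', -0.002), ('x+', 26, 5.2, 'slope', -0.0), ('y-', 19, 5.2, 'slope', 0.014), ('y+', 19, -1.4, 'slope', 0.011)]
scene a 29 lean 0.65 z [ 8.1 16.2] r [-2.5  3.4]
scene b 138 lean 0.077 z [-18.7  12.4] r [-0.9  4.8]
scene c 179 lean 0.088 z [-17.6  12.8] r [-0.6  6.2]
scene d 34 lean 0.441 z [ 9.4 15.4] r [-1.6  4.3]
top a few
top b 20 lean 0.4 z [ 6.8 15. ] r [-2.6  3.2]
top c 36 lean -0.035 z [ 6.1 14.4] r [-1.5  4.6]
top d few
tcp box mm [106.5  -1.5  74.7] F box [-0.1  0.3  0.1] j [ 0.2   0.69 -1.01  1.49  0.6   1.29 -1.07]
rows 4 dp [-0.003, -0.045, 0.907] ang [0.0, 0.0, 0.002] | pos [0.615  0.1969 0.2015] t 45.75
```

Emit:
{"api": "arm_command", "payload": {
  "dp": [
    [0, -0.18, 0.7],
    [0, 0, 1],
    [0, 0, 1],
    [0, 0, 0.93],
    [0, 0, 0],
    [0, -0.12, 0],
    [0, -0.12, 0],
    [0, -0.06, 0],
    [0, 0, 0]
  ],
  "angular": [
    [0, 0, 0],
    [0, 0, 0],
    [0, 0, 0],
    [0, 0, 0],
    [0, 0, 0],
    [0, 0, 0],
    [0, 0, 0],
    [0, 0, 0],
    [0, 0, 0]
  ],
  "claw": [0, 0, 0, 0, 0, 0, 0, 0, 0]
}}

```text
clock: 46.65
position: [0.6041, 0.1993, 0.1116]
ee_rot: [2.429, 1.991, 0.002]
force: [0.2, -0.1, -0.2]
width: 0.002
gripper_force: 0.0
```

Emit:
{"api": "arm_command", "payload": {
  "dp": [
    [0, -0.06, 0],
    [0, 0, 0]
  ],
  "angular": [
    [0, 0, 0],
    [0, 0, 0]
  ],
  "claw": [0, 0]
}}

```text
clock: 46.85
position: [0.6025, 0.1992, 0.1107]
ee_rot: [2.43, 1.991, 0.001]
force: [-0.5, -0.2, 0.2]
width: 0.006
gripper_force: 0.0
```

Emit:
{"api": "arm_command", "payload": {
  "dp": [
    [0, -0.06, 0],
    [0, 0, 0]
  ],
  "angular": [
    [0, 0, 0],
    [0, 0, 0]
  ],
  "claw": [0, 0]
}}

```text
clock: 47.05
position: [0.6009, 0.1995, 0.1104]
ee_rot: [-2.43, -1.991, 0.0]
force: [0.3, 0.2, 0.2]
width: 0.001
gripper_force: 0.0
```

```bash
python3 go.py
```

```text
tcp box mm [ 92.3  -1.8 -16.4] F box [0.2 0.2 0.2] j [ 0.18  0.76 -0.96  1.63  0.68  1.12 -1.16]
```

Emit:
{"api": "arm_command", "payload": {
  "dp": [
    [0, -0.06, 0],
    [0, 0, 0]
  ],
  "angular": [
    [0, 0, 0],
    [0, 0, 0]
  ],
  "claw": [0, 0]
}}

```text
clock: 47.25
position: [0.6001, 0.1998, 0.1105]
ee_rot: [2.43, 1.991, 0.002]
force: [3.1, 0.2, -0.2]
width: 0.006
gripper_force: 1.2
```

Emit:
{"api": "arm_command", "payload": {
  "dp": [
    [0, 0.4, 0],
    [0, 0.2, -0.9],
    [0, 0, -1],
    [0, 0, -1],
    [0, 0, -1],
    [-0.8, -0.5, -0.4],
    [-1, -1, 0],
    [-1, -1, 0],
    [-1, -1, 0],
    [-1, -1, 0]
  ],
  "angular": [
    [0, 0, 0],
    [0, 0, 0],
    [0, 0, 0],
    [0, 0, 0],
    [0, 0, 0],
    [0, 0, 0],
    [0, 0, 0],
    [0, 0, 0],
    [0, 0, 0],
    [0, 0, 0]
  ],
  "claw": [0, 0, 0, 0, 0, 0, 0, 0, 0, 0]
}}

```text
clock: 48.25
position: [0.4795, 0.1003, 0.2178]
ee_rot: [-2.43, -1.991, 0.001]
force: [-0.0, -0.5, 0.4]
width: 0.004
gripper_force: 0.0
```

Emit:
{"api": "arm_command", "payload": {
  "dp": [
    [-1, -1, 0],
    [-1, -1, 0],
    [-1, -1, 0],
    [0, 0, 0],
    [0, 0, 0]
  ],
  "angular": [
    [0, 0, 0],
    [0, 0, 0],
    [0, 0, 0],
    [0, 0, 0],
    [0, 0, 0]
  ],
  "claw": [0, 0, 0, 0, 0]
}}

```text
clock: 48.75
position: [0.3925, 0.0415, 0.2184]
ee_rot: [2.431, 1.988, 0.0]
force: [1.0, 0.3, 0.5]
width: 0.002
gripper_force: 0.0
```

```bash
python3 m3.py .011 | grep plane; python3 cf.py 4.8 -1.8; python3 go.py; python3 -c "
from h import *
c=np.zeros((600,800,3),np.uint8)
t=arm.get_image('top')['frame'];s=arm.get_image('scene')['frame']
c[:300,:400]=cv2.resize(t[150:240,145:265],(400,300));c[:300,400:]=cv2.resize(s[225:345,170:330],(400,300))
c[300:,:400]=cv2.resize(t[140:260,320:480],(400,300));c[300:,400:]=cv2.resize(s[110:230,280:440],(400,300))
cv2.imwrite('pics/fin.png',c[...,::-1])"
```

```text
top 2455 plane slopes/z [-0.0025 -0.0036  0.0009] rect [ 3.1 -2.1] [135. 175.] 0.7 pct [[-0.0588, -0.0833], [0.0668, 0.0802]]
scene 3465 plane slopes/z [ 0.0028 -0.009   0.0009] rect [ 4.1 -2.5] [180. 141.] 88.9 pct [[-0.0634, -0.0858], [0.0674, 0.0823]]
scene a 31 lean 0.875 z [ 9.3 13.7] r [-1.8  3.6]
scene b 134 lean 0.08 z [-17.2  12.6] r [-0.9  5.3]
scene c 148 lean 0.099 z [-17.2  12.6] r [-0.5  6.7]
scene d 27 lean 0.259 z [ 9.1 13.9] r [-1.6  2.7]
top a 28 lean 0.348 z [ 6.4 14.8] r [-2.2  2.7]
top b 24 lean 0.485 z [ 7.5 15.1] r [-2.2  3.7]
top c 41 lean -0.006 z [ 5.7 15.1] r [-1.   5.4]
top d 55 lean 0.132 z [-18.6  14.4] r [-2.3  4.5]
tcp box mm [ -80.8 -195.7   91.3] F box [-0.9 -0.3 -0.5] j [ 0.82  0.26 -1.22  2.03  0.28  1.03 -0.73]
```

View pics/fin.png

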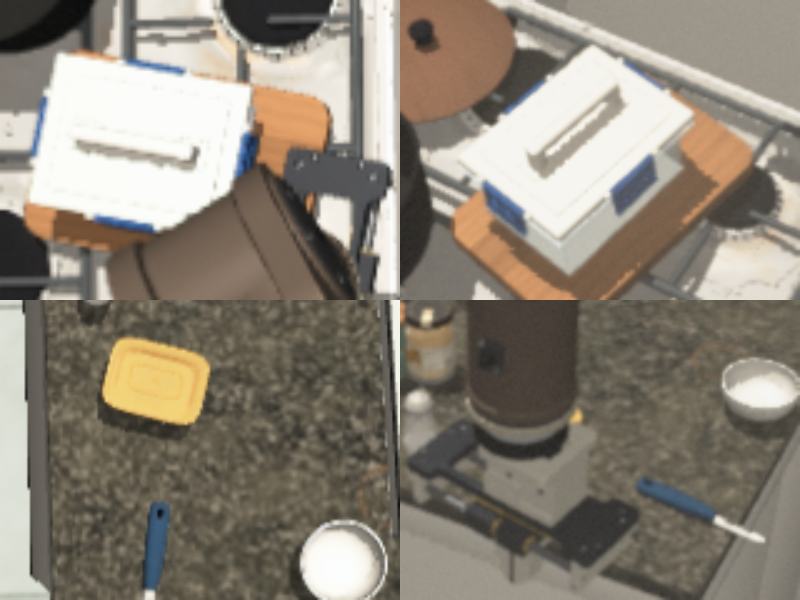

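The final pictures show the lid flat on the box, with clips b and c hanging shut at (505,205) and (635,185) and only the thin edges of a and d visible. The tub at (157,380), the peeler and the salt shaker are undisturbed, and the arm is clear of the box. I'll hand it in.

```bash
python3 -c "
from cell import arm
print(arm.sign_off())"
```

```text
the job is handed in; nothing more can be done
None
```

I handed the job in at about 49 s: the lid sits flat on the box, all four clips are snapped shut by force and camera checks, the box slid about 5 mm on the board but stands upright, and the tub, salt shaker and peeler are undisturbed.

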